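# Size the label-roll spindles in a ring gauge and rack them

### The job

Two loose label-roll spindles lie on the work board and their sizes have been mixed up. Take them one at a time: push the spindle endwise down through the sloping row of shrinking rings on the gauge until a ring stops it, draw it out again and lay it to rest centred in the rack lane for that size (widest V lane if the second ring stopped it, middle lane for the third ring, narrowest lane for the fourth), and only then take the other. Do not knock over or push away anything that stands around.

Things in the scene. Friction and masses are not known exactly. Their poses are not given: they have to be found in the camera images.
- spindle_a_mid (a point): One of two bare aluminium rods (label-roll spindles), 160 mm long; both ends alike, coned over the last 5 mm to a flat tip 8 mm narrower than the rod. Diameter 33, 25.5 or 18 mm, not told which. The point is the rod's centre, x along the rod. It starts lying on the board (height of the point = 35 mm + radius). About 0.09 kg. A tall bottle stands close beside one end; the other end is free.
- spindle_b_mid (a point): One of two bare aluminium rods (label-roll spindles), 160 mm long; both ends alike, coned over the last 5 mm to a flat tip 8 mm narrower than the rod. Diameter 33, 25.5 or 18 mm, not told which. The point is the rod's centre, x along the rod. It starts lying on the board (height of the point = 35 mm + radius). About 0.09 kg. A tall bottle stands close beside one end; the other end is free.
- work_board: Flat grey board, fixed, 720 (x) by 960 (y) mm, 35 mm thick, on which everything stands: its top, the working surface, is at z = 0.035 m. Origin under its centre.
- gauge: The sizing gauge, fixed: a grey base 150 x 76 x 8 mm on the board that carries the ring row; origin under its centre, its x points the way the row descends. The origin of ring_row lies at x = -36, y = 0, z = 88 mm in its frame.
- ring_row: Four coaxial steel rings on the gauge. Origin: centre of the entry face of the first (highest, widest) ring; x runs along the axis through the rings, 30 degrees downward; z square to it, upward. Entry faces at x = 0, 28, 56, 84 mm, rings 6 mm thick, wall 6 mm, bores 37, 29.5, 22, 14.5 mm. A 33, 25.5 or 18 mm rod is stopped with its tip at x = 31, 59 or 87 mm. Free space before x = -10 mm.
- rack: The spindle rack, fixed: white base 160 (x) by 200 (y) by 6 mm, three lanes along its x, 60 mm apart. Each lane has two V rests, 8 mm thick, at x = -65 and +65 mm; V bottoms 24 mm, highest V tops 47 mm above the board; between the two rests the space is free down to the base. Origin under its centre.
- lane_wide (a point): Rack lane with V rests 46 mm wide at the top: for spindles stopped by the second ring. The point is the bottom of the V, half-way between the lane's two rests; x runs along the lane, z up. A rod of radius r rests with its axis 1.41 r above this point.
- lane_middle (a point): Rack lane with V rests 38 mm wide at the top: for spindles stopped by the third ring. The point is the bottom of the V, half-way between the lane's two rests; x runs along the lane, z up. A rod of radius r rests with its axis 1.41 r above this point.
- lane_narrow (a point): Rack lane with V rests 30 mm wide at the top: for spindles stopped by the fourth ring. The point is the bottom of the V, half-way between the lane's two rests; x runs along the lane, z up. A rod of radius r rests with its axis 1.41 r above this point.
- spray_bottle: Not part of the job; loose; origin under its centre. White spray bottle, 43 mm across, 129 mm tall, close beside an end of one spindle.
- iodine_bottle: Not part of the job; loose; origin under its centre. Brown bottle with a yellow cap, 37 mm across, 84 mm tall, close beside an end of the other spindle.
- tape_roll: Not part of the job; loose; origin under its centre. Flat roll of masking tape, 104 mm across, 25 mm high, beyond the spindles.
- test_kit: Not part of the job; loose; origin under its centre. Small green and white carton, 62 x 112 x 21 mm, near the robot.
- specimen_cup: Not part of the job; loose; origin under its centre. White lidded cup, 66 mm across, 75 mm high, beyond the spindles to the right.

How it is judged:
By the outcome, as a careful person would: the job done as asked, in the order asked, and still so for the second after the job is handed in, with the robot touching nothing.
It also fails if it takes over 72 s, if anything falls off the work surface, if the arm or the gripper's body presses on something with over 40 N, if the wrist force passes 120 N, or if a joint passes its speed limit or range.

### The arm

A 6-joint arm with a two-finger parallel gripper is mounted at the origin on the work surface; the furniture and walls round the work are solid. World frame = base frame: x ahead of the robot, y to its left, z up, the work surface at z = 0. Lengths are in m, angles in rad, forces in N, time in s.
With the tool pointing down it reaches from about 0.35 to 0.775 m from the base axis. Payload 5.5 kg.
Tool frame: the origin (TCP) lies midway between the tips of the shut fingers; the grasp point (between the pads) lies grip_point_offset behind it (grip_point_offset is the distance from the TCP to the grasp point, in m); z points along the fingers, y is the direction in which the jaws open and shut (so a half turn about z gives the same grasp; the last joint's range is limited). The gripper opens to 85 mm and grips with 20 to 120 N. Pads are 22 mm wide; open, the fingers measure 114 mm over their backs; the gripper's body (76 mm by 85 mm) begins 54 mm behind the grasp point. The pads swing forward as they close: fully open they stand 13 mm farther back than shut.
Start: joints at [-1.341, 0.313, 0.046, 1.304, 0, 1.431], TCP at [0.208, -0.536, 0.231] pointing down, gripper open.
Joint ranges: [-2.76, 2.76], [-0.86, 1.69], [-1.03, 1.26], [-2.2, 2.34], [-1.47, 1.5], [-3.14, 3.14]. Speed limits (rad/s): [2.57, 2.57, 3.14, 3.14, 3.14, 3.14].

### API

Orientations are given as a unit quaternion [w, x, y, z].
In Python, from workcell import * gives the robot as it stands.
- The arm moves only by the tool send_rows, never from a script. Its argument "series" is one flat list of numbers, 7 for each row, row after row: the shift along the tool's x, y, z in cm, then the turn, a rotation vector about the tool's x, y, z in degrees, then the opening, from 0 (shut) to 1 (fully open). A call has 1 to 10 rows; each row is the pose to reach, as a shift and turn from the pose commanded when the call began, along the tool's axes at that moment; what a row does not reach only later rows make up. A row lasts 1/12 s, in which the tool goes at most 41.7 mm and 7.16 degrees, less where a joint would pass 70% of its speed; a pose out of reach is approached as far as the arm can. A call with a gripper value outside its range is refused whole. The fingers move at their own pace and stop on an object; "newtons" is the grip in N (left out, the last holds). Time passes only in rows, so rows that repeat a pose let the fingers close. It gives the time, the measured TCP pose, the force and the opening at its end, in the units of the state.
- get_state(): the state, without advancing time (a new reading comes with each control period).
- read_camera(name): name is "side" or "top" or "wrist"; returns the picture (420x560x3 uint8, blue, green, red); there is no depth.
- camera_info(name): a dict with "K" (3x3 intrinsics, pixels), "D" ([k1, k2, p1, p2, k3] as OpenCV has them; the pictures are not rectified), "xyz" and "attitude" of the camera in the world. Camera axes: x right, y down, z forward; pixel columns grow to the right and rows downward; lengths in m; the calibration is good to about 2 mm. A picture is of the moment at which its call begins: read the wrist's pose just before it. camera_info takes no time and is no camera call; for the wrist camera it gives the pose at the moment of the call.
- hand_in(): hands the job in, once; it reports no verdict.
Trained networks look in the newest picture that a camera, given by its name, has taken for a name from the list of things; names that differ only in an ending like _2 or _b are one class to them, and where a whole thing is asked for, a point or a joint stands for the part that bears it (a point fixed in the world has none). Each returns a list of dicts, best first, with "p" (0 to 1); they miss things now and then, are a little off and sometimes report something else, mostly with a low value. They report only what shows in the picture. A call takes as long as a camera call.
- silhouettes(camera, label): "pixels" (420x560 bool, what is visible of it) and "box" ([left, top, width, height] in pixels, round what is visible of it).
The state is a dict: "clock": time; "joint_pos": joint angles; "qvel": joint speeds; "tau": joint torques, N m; "tcp_pos": TCP position; "orientation": TCP orientation; "wrist_force": force on the tool from outside, world axes, zero at the start; "ft_torque": the same for the moment, N m; "finger_gap": finger opening in m.
Only numpy, scipy, OpenCV 4.12 (cv2) and the standard library are available. Lean on these libraries where they do the work, as an engineer would, in place of code of your own. Each camera call takes 0.05 s, during which the arm holds its last target. There are 200 camera calls.

## Working session

There is one attempt and no reset: what is moved stays moved. The work goes in short steps, Python scripts to look and compute and a tool call to move; the robot and the scene stay as the last step left them, time stands still between calls to the robot, and variables do not carry over. Pictures are saved under pics/ and viewed, about 8 in all and at most 12, crops included, and the job is handed in when it is done.

Besides the shell and the picture viewer there is one more tool, called after "Request:" as name(argument=value, ...) on one line, values as JSON. send_rows: Moves the arm, as the interface text tells. Its arguments: {"type":"object","properties":{"series":{"type":"array"},"newtons":{"type":"number"}},"required":["series"]}

```bash
ls; mkdir -p pics; python3 - <<'E'
from workcell import *
import cv2
s=get_state(); print(s)
for c in ("top","side","wrist"):
    i=camera_info(c); print(c,i)
a=read_camera("top");b=read_camera("side")
cv2.imwrite("pics/top0.png",a);cv2.imwrite("pics/side0.png",b)
E
```

```text
pics
{'clock': 0.0, 'joint_pos': array([-1.34059079e+00,  3.14017810e-01,  4.50008606e-02,  1.30362958e+00,
       -1.17565912e-06,  1.43115128e+00]), 'qvel': array([ 0.00020931, -0.00089606,  0.00018604,  0.00028828, -0.00089412,
       -0.00117875]), 'tau': array([ 2.81425209e-04, -4.80626500e+01,  2.98532009e+01,  1.93659071e-02,
        7.26173016e-05, -3.90054709e-06]), 'tcp_pos': array([ 0.20769704, -0.5356276 ,  0.23040794]), 'orientation': array([-9.24124738e-04,  9.82949569e-01,  1.83873022e-01, -4.24616496e-05]), 'wrist_force': array([ 0.53428012, -0.27981955,  0.47069859]), 'ft_torque': array([ 0.03609041, -0.01249472, -0.01618844]), 'finger_gap': 0.08546252445546673}
top {'K': array([[526.41304937,   0.        , 277.86283201],
       [  0.        , 526.41304937, 215.45045401],
       [  0.        ,   0.        ,   1.        ]]), 'D': array([-0.17071191,  0.        ,  0.        ,  0.        ,  0.        ]), 'xyz': array([2.76965943e-01, 1.41752800e-03, 1.57989938e+00]), 'attitude': array([ 0.05924312, -0.70338436,  0.70541737, -0.06424195])}
side {'K': array([[394.35769662,   0.        , 286.10687403],
       [  0.        , 394.35769662, 201.39789436],
       [  0.        ,   0.        ,   1.        ]]), 'D': array([-0.02180792,  0.        ,  0.        ,  0.        ,  0.        ]), 'xyz': array([-0.03882243,  0.79516226,  0.87219785]), 'attitude': array([ 0.14432276, -0.2705769 ,  0.8539495 , -0.42039188])}
wrist {'K': array([[345.30488763,   0.        , 277.06562485],
       [  0.        , 345.30488763, 210.84956748],
       [  0.        ,   0.        ,   1.        ]]), 'D': array([0.02933314, 0.        , 0.        , 0.        , 0.        ]), 'xyz': array([ 0.28349052, -0.50745687,  0.37354922]), 'attitude': array([ 0.12907002,  0.81484751, -0.55789359, -0.09010669])}
```

View pics/top0.png

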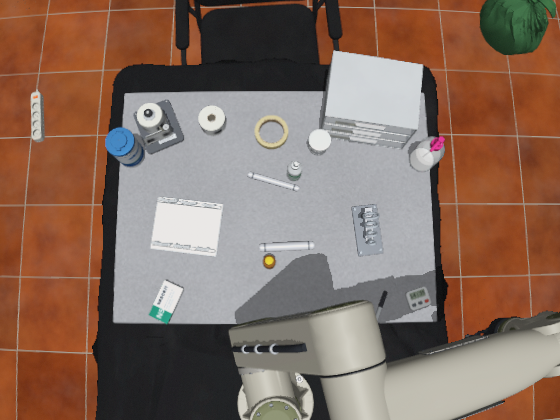

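View pics/side0.png

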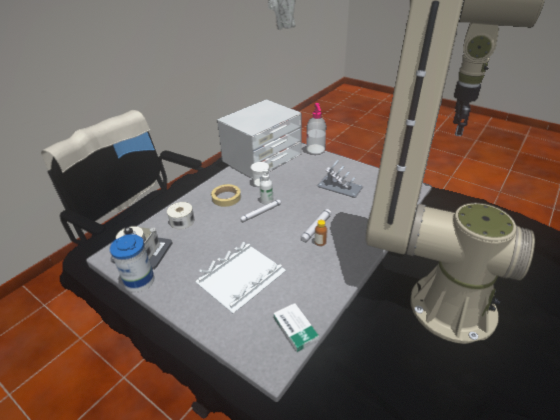

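```bash
cat > h.py <<'E'
import numpy as np, cv2, json
from scipy.spatial.transform import Rotation as R
from workcell import *
def rot(q): return R.from_quat(np.roll(np.asarray(q,float),-1))
def to_plane(info,uv,z):
    uv=np.asarray(uv,float).reshape(-1,1,2)
    n=cv2.undistortPoints(uv,info["K"],info["D"]).reshape(-1,2)
    d=rot(info["attitude"]).apply(np.c_[n,np.ones(len(n))])
    t=(z-info["xyz"][2])/d[:,2]
    return info["xyz"]+d*t[:,None]
def project(info,P):
    Rm=rot(info["attitude"]).as_matrix().T
    return cv2.projectPoints(np.asarray(P,float).reshape(-1,3),Rm,-Rm@info["xyz"],info["K"],info["D"])[0].reshape(-1,2)
E
python3 - <<'E'
from h import *
import workcell
print({k:v for k,v in vars(workcell).items() if isinstance(v,(int,float))}, get_state()['clock'])
try: print(grip_point_offset)
except Exception as e: print(e)
for cam in ("top",):
  for l in ["spindle_a_mid","gauge","ring_row","rack","spray_bottle","iodine_bottle","tape_roll","test_kit","specimen_cup"]:
    for d in silhouettes(cam,l)[:3]:
        m=d["pixels"]; n=m.sum()
        if n<5: continue
        r=cv2.minAreaRect(np.argwhere(m)[:,::-1].astype(np.float32))
        i=camera_info(cam); z={"spindle_a_mid":.05,"gauge":.043,"rack":.041}.get(l,.06)
        c=to_plane(i,cv2.boxPoints(r),z)
        print(cam,l,round(d["p"],2),d["box"],n,np.round(r[0],1),"W",np.round(c[:,:2],3).tolist())
E
```

```text
{'grip_point_offset': 0.0187} 0.1
0.0187
top spindle_a_mid 0.8 [262.6, 238.5, 51.2, 12.4] 482 [286.  246.2] W [[0.468, 0.046], [0.472, -0.112], [0.444, -0.113], [0.44, 0.045]]
top gauge 0.69 [353.2, 206.0, 29.0, 51.2] 1257 [367.1 229.5] W [[0.576, -0.229], [0.585, -0.307], [0.436, -0.321], [0.427, -0.243]]
top rack 0.69 [149.0, 197.7, 70.9, 57.5] 3477 [186.7 226.1] W [[0.449, 0.367], [0.61, 0.354], [0.586, 0.154], [0.427, 0.171]]
top spray_bottle 0.6 [289.9, 161.4, 10.7, 15.8] 240 [294.  170.5] W [[0.711, -0.038], [0.711, -0.08], [0.652, -0.079], [0.652, -0.037]]
top iodine_bottle 0.42 [263.2, 256.6, 12.3, 12.9] 138 [268.  261.5] W [[0.429, 0.037], [0.429, 0.002], [0.391, 0.002], [0.392, 0.036]]
top tape_roll 0.76 [255.8, 114.6, 34.2, 32.5] 581 [270. 132.] W [[0.854, 0.065], [0.854, -0.039], [0.752, -0.038], [0.752, 0.064]]
top test_kit 0.96 [150.0, 281.9, 32.9, 42.2] 868 [166.1 301.3] W [[0.258, 0.368], [0.361, 0.318], [0.332, 0.258], [0.23, 0.308]]
top test_kit 0.27 [256.1, 116.6, 31.4, 31.5] 456 [270.5 132. ] W [[0.854, 0.062], [0.854, -0.039], [0.752, -0.038], [0.752, 0.061]]
top specimen_cup 0.6 [310.2, 128.9, 22.4, 28.9] 466 [319.5 142. ] W [[0.812, -0.105], [0.812, -0.169], [0.73, -0.167], [0.73, -0.104]]
```

The top view shows one spindle at about (286,246) with the iodine bottle, and a thinner one at (273,182) with the spray bottle. The rack is at (187,226) and the gauge at (367,230). Next I'll take an overview with the wrist camera.

Request:
send_rows(series=[32.5,-30.8,-19,0,0,0,1,32.5,-30.8,-19,0,0,0,1,32.5,-30.8,-19,0,0,0,1,32.5,-30.8,-19,0,0,0,1,32.5,-30.8,-19,0,0,0,1,32.5,-30.8,-19,0,0,0,1,32.5,-30.8,-19,0,0,0,1,32.5,-30.8,-19,0,0,0,1,32.5,-30.8,-19,0,0,0,1,32.5,-30.8,-19,0,0,0,1])

```text
clock: 1.38
tcp_pos: [0.3723, -0.1877, 0.3952]
orientation: [0.0, 0.983, 0.184, 0.0]
wrist_force: [0.7, -0.5, 0.8]
finger_gap: 0.0853
```

```bash
python3 - <<'E'
from h import *
s=get_state(); print(s['clock'],s['tcp_pos'],s['orientation'],s['joint_pos'])
i=camera_info("wrist"); print(i["xyz"], rot(i["attitude"]).as_matrix()[:,2])
cv2.imwrite("pics/w1.png",cv2.resize(read_camera("wrist"),(800,600),interpolation=cv2.INTER_CUBIC))
E
```

```text
1.3833 [ 0.37226309 -0.18772776  0.39522508] [4.83155935e-04 9.83002758e-01 1.83589745e-01 3.86578793e-04] [-6.60106720e-01  7.81246419e-03  7.81464644e-02  1.63989440e+00
 -6.33885280e-05  2.11221176e+00]
[ 0.44788171 -0.15919842  0.53839965] [-0.28960304 -0.11209098 -0.95056073]
```

View pics/w1.png

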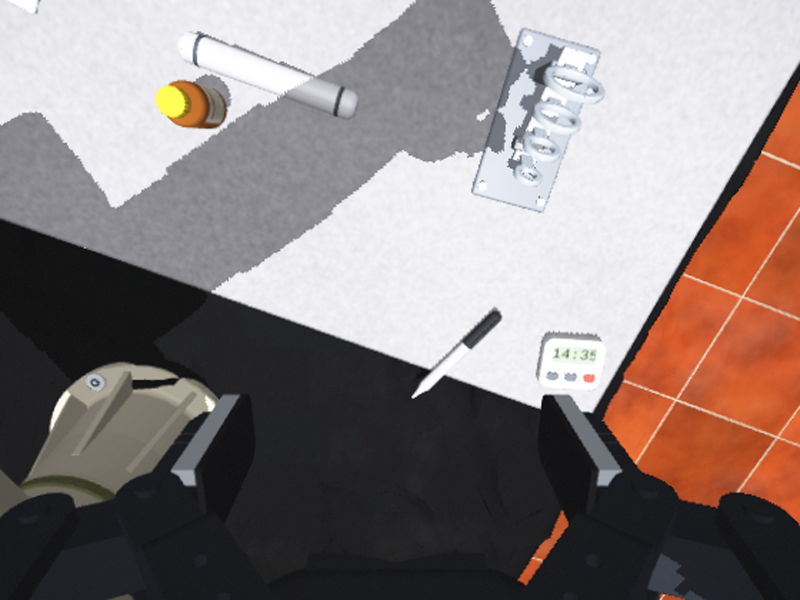

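Wrist view: the gauge is at about (540,120) with its wide ring at the far end, so the row descends towards the robot. The iodine spindle runs from (190,45) to (350,105), with the bottle at its left (+y) end.

```bash
cat >> h.py <<'E'
from scipy.optimize import minimize
def box(x,y,z): return np.array([[a,b,c] for a in x for b in y for c in z],float)
def ring(o,n,r,t):
    a=np.linspace(0,2*np.pi,40); n=np.asarray(n)/np.linalg.norm(n); u=np.array([0,1,0]); v=np.cross(n,u)
    c=np.outer(np.cos(a),u)*r+np.outer(np.sin(a),v)*r
    return np.r_[c+o,c+o+n*t]
c30,s30=np.cos(np.pi/6),.5
def gauge_model():
    m=[box([-.075,.075],[-.038,.038],[0,.008])]
    n=np.array([c30,0,-s30]); o=np.array([-.036,0,.088])
    for k,b in enumerate([37,29.5,22,14.5]): m.append(ring(o+n*.028*k,n,b/2000+.006,.006))
    return m
def rack_model():
    m=[box([-.08,.08],[-.1,.1],[0,.006])]
    return m
def rod_model(d):
    r=d/2; a=np.array([1.,0,0]); L=.08
    return [np.r_[ring([-L,0,r],a,r-.004,0),ring([-L+.005,0,r],a,r,.15),ring([L,0,r],a,r-.004,0)]]
def render(info,model,p,z=.035,S=2):
    W=np.zeros((420*S,560*S),np.uint8)
    Rz=R.from_euler('z',p[2])
    for pts in model:
        P=Rz.apply(pts)+[p[0],p[1],z]
        h=cv2.convexHull(((project(info,P)+.5)*S-.5).astype(np.float32)).reshape(-1,2)
        cv2.fillConvexPoly(W,np.round(h*16).astype(np.int32),255,cv2.LINE_AA,4)
    return cv2.resize(W,(560,420),interpolation=cv2.INTER_AREA)/255.
def fit(views,mk,p0,steps):
    def cost(p):
        c=0
        for i,m in views:
            r=render(i,mk(p),p); c+=1-np.minimum(r,m).sum()/np.maximum(r,m).sum()
        return c/len(views)
    p0=np.array(p0,float); sx=np.vstack([p0]+[p0+np.eye(len(p0))[k]*steps[k] for k in range(len(p0))])
    o=minimize(cost,p0,method="Nelder-Mead",options=dict(initial_simplex=sx,xatol=1e-4,fatol=1e-4,maxfev=300))
    return o.x,o.fun
def look(cam,label,near,z=.05,mind=.08,show=False):
    i=camera_info(cam); best=None
    for d in silhouettes(cam,label):
        ys,xs=np.nonzero(d["pixels"])
        if len(ys)<20: continue
        w=to_plane(i,[[xs.mean(),ys.mean()]],z)[0,:2]
        if show: print(cam,label,round(d["p"],2),len(ys),w.round(3))
        if np.hypot(*(w-near))<mind and best is None: best=(i,d["pixels"].astype(float))
    return best
E
python3 - <<'E'
from h import *
read_camera("top");read_camera("side")
C=("wrist","top","side")
def run(name,label,near,mk,p0,st,show=False):
    V={c:look(c,label,near,show=show) for c in C}
    V={c:v for c,v in V.items() if v}
    for c,v in V.items():
        x,f=fit([v],mk,p0,st); print(name,c,np.round(x,4),round(f,3))
    x,f=fit(list(V.values()),mk,p0,st); print(name,"ALL",np.round(x,4),round(f,3))
g=gauge_model(); rk=rack_model()
run("gauge","gauge",[.506,-.275],lambda p:g,[.506,-.275,3.05],[.01,.01,.1])
run("rack","rack",[.517,.26],lambda p:rk,[.517,.26,-.09],[.01,.01,.1])
rm=lambda p:rod_model(abs(p[3]))
run("rodI","spindle_a_mid",[.456,-.033],rm,[.456,-.033,1.6,.0255],[.01,.01,.1,.003],True)
p=to_plane(camera_info("top"),[[250,175],[297,188]],.045); print(p)
a=np.arctan2(*(p[1]-p[0])[[1,0]])
run("rodS","spindle_a_mid",p.mean(0)[:2],rm,[*p.mean(0)[:2],a,.02],[.01,.01,.1,.003])
print(get_state()['clock'])
E
```

```text
gauge wrist [ 0.5085 -0.2752  3.254 ] 0.04
gauge top [ 0.5459 -0.2656  2.9534] 0.541
gauge side [ 0.5043 -0.2759  3.2197] 0.279
gauge ALL [ 0.5085 -0.2752  3.252 ] 0.291
rack top [ 0.5181  0.2621 -0.1167] 0.044
rack side [ 0.5214  0.2628 -0.1203] 0.062
rack ALL [ 0.5201  0.2627 -0.1204] 0.058
wrist spindle_a_mid 0.71 2701 [ 0.455 -0.035]
top spindle_a_mid 0.7 482 [ 0.456 -0.033]
side spindle_a_mid 0.56 267 [ 0.457 -0.026]
rodI wrist [ 0.4552 -0.0374  1.6169  0.0244] 0.049
rodI top [ 0.4569 -0.0339  1.6213  0.0243] 0.066
rodI side [ 0.4586 -0.0365  1.6295  0.0231] 0.211
rodI ALL [ 0.4561 -0.0348  1.6176  0.024 ] 0.146
[[ 0.67174562  0.07335397  0.045     ]
 [ 0.63136704 -0.06748863  0.045     ]]Traceback (most recent call last):
  File "<stdin>", line 17, in <module>
  File "<stdin>", line 9, in run
  File "h.py", line 47, in fit
    o=minimize(cost,p0,method="Nelder-Mead",options=dict(initial_simplex=sx,xatol=1e-4,fatol=1e-4,maxfev=300))
    res = _minimize_neldermead(fun, x0, args, callback, bounds=bounds,
                               **options)
    fsim[k] = func(sim[k])
              ~~~~^^^^^^^^
    fx = function(np.copy(x), *(wrapper_args + args))
  File "h.py", line 45, in cost
    return c/len(views)
           ~^~~~~~~~~~~
ZeroDivisionError: division by zero
```

```bash
cat >> h.py <<'E'
def frame(x,z):
    x=np.asarray(x,float);x/=np.linalg.norm(x);z=np.asarray(z,float);z=z-x*(z@x);z/=np.linalg.norm(z)
    return R.from_matrix(np.c_[x,np.cross(z,x),z])
def down(yaw): return frame([np.cos(yaw),np.sin(yaw),0],[0,0,-1])
def go(pos,Rt,start=None):
    if start is None:
        s=get_state(); start=(s["tcp_pos"],rot(s["orientation"]))
    p0,R0=start
    d=R0.inv().apply(np.asarray(pos)-p0)*100; w=(R0.inv()*Rt).as_rotvec(degrees=True)
    n=max(np.linalg.norm(d)/4.17,np.linalg.norm(w)/7.16)
    print("shift",d.round(2),"turn",w.round(1),"rows>=",round(n,1))
    return (np.asarray(pos),Rt)
GA=np.array([.5085,-.2752]);GY=3.254
E
python3 - <<'E'
from h import *
go([.4573,-.076,.18],down(1.617))
E
```

```text
shift [12.09 -7.55 21.39] turn [ -0.    0.  -71.5] rows>= 10.0
```

Request:
send_rows(series=[12.09,-7.55,21.39,0,0,-71.5,1,12.09,-7.55,21.39,0,0,-71.5,1,12.09,-7.55,21.39,0,0,-71.5,1,12.09,-7.55,21.39,0,0,-71.5,1,12.09,-7.55,21.39,0,0,-71.5,1,12.09,-7.55,21.39,0,0,-71.5,1,12.09,-7.55,21.39,0,0,-71.5,1,12.09,-7.55,21.39,0,0,-71.5,1,12.09,-7.55,21.39,0,0,-71.5,1,12.09,-7.55,21.39,0,0,-71.5,1])

```text
clock: 2.97
tcp_pos: [0.4573, -0.0751, 0.1795]
orientation: [-0.001, 0.688, 0.726, -0.0]
wrist_force: [-0.0, 0.5, 0.4]
finger_gap: 0.0854
```

```bash
python3 - <<'E'
from h import *
s=get_state(); print(s['clock'],s['tcp_pos'],s['joint_pos'],s['wrist_force'])
read_camera("wrist");read_camera("top");read_camera("side")
rm=lambda p:rod_model(abs(p[3]))
for near,p0 in (([.456,-.034],[.4555,-.036,1.617,.0255]),([.6515,.003],[.6515,.003,1.29,.02])):
  for c in ("wrist","top","side"):
    v=look(c,"spindle_a_mid",near,show=True)
    if v:
        x,f=fit([v],rm,p0,[.01,.01,.1,.003]); print(c,x.round(4),round(f,3))
v=look("wrist","iodine_bottle",[.41,.02],show=True)
go([.4573,-.076,.12],down(1.617))
E
```

```text
2.9667 [ 0.45730818 -0.07512378  0.17954468] [-3.36269778e-01  1.23561323e-01 -3.25036800e-01  1.12336977e+00
 -6.37636205e-05  1.18087643e+00] [-0.02895571  0.54637425  0.37268093]
wrist spindle_a_mid 0.78 6812 [ 0.458 -0.025]
wrist [ 0.4582 -0.0351  1.6088  0.0251] 0.025
side spindle_a_mid 0.6 211 [ 0.456 -0.026]
side spindle_a_mid 0.33 3293 [0.512 0.277]
side [ 0.4579 -0.037   1.6253  0.0209] 0.303
wrist spindle_a_mid 0.78 6812 [ 0.458 -0.025]
side spindle_a_mid 0.6 211 [ 0.456 -0.026]
side spindle_a_mid 0.33 3293 [0.512 0.277]
wrist iodine_bottle 0.7 3337 [0.405 0.019]
shift [-0.04 -0.02  6.02] turn [ 0.  0. -0.] rows>= 1.4
```

Request:
send_rows(series=[0,0.17,4,0,0,0,1,0,0.17,8,0,0,0,1,0,0.17,11.5,0,0,0,1,0,0.17,14.1,0,0,0,1,0,0.17,14.1,0,0,0,1,0,0.17,14.1,0,0,0,0,0,0.17,14.1,0,0,0,0,0,0.17,14.1,0,0,0,0,0,0.17,14.1,0,0,0,0,0,0.17,14.1,0,0,0,0], newtons=60)

```text
clock: 4.3
tcp_pos: [0.4604, -0.0758, 0.0407]
orientation: [0.001, 0.69, 0.723, 0.001]
wrist_force: [-0.5, -0.0, 1.2]
finger_gap: 0.0256
```

Request:
send_rows(series=[0,0,-3,0,0,0,0,0,0,-7,0,0,0,0,0,0,-11,0,0,0,0,0,0,-15,0,0,0,0,0,0,-19,0,0,0,0,0,0,-22,0,0,0,0,0,0,-22,0,0,0,0])

```text
clock: 4.88
tcp_pos: [0.4622, -0.0764, 0.2667]
orientation: [0.006, 0.69, 0.723, 0.003]
wrist_force: [1.8, -1.0, 0.0]
finger_gap: 0.0235
```

```bash
cat >> h.py <<'E'
def inhand(s,dia):
    "fit rod held in hand: returns tool-frame x of centre, z of axis, y, pitch(about tool y), yaw"
    T=(s["tcp_pos"],rot(s["orientation"])); i=camera_info("wrist"); m=None
    for d in silhouettes("wrist","spindle_a_mid"):
        ys,xs=np.nonzero(d["pixels"]); print("sil",round(d["p"],2),d["box"],len(xs))
        if m is None: m=d["pixels"].astype(float)
    return T,i,m
E
python3 - <<'E'
from h import *
s=get_state(); print(s['clock'],s['tcp_pos'],s['orientation'],s['wrist_force'])
im=read_camera("wrist"); T,i,m=inhand(s,.0255)
np.savez("v1.npz",im=im,m=m)
# predicted outline of rod half in tool frame
def P(c,z,pitch=0,n=9):
    o=[]
    for x in (-.0,.075,.08):
        for y in (-.01275,.01275): o.append([c-.04+0.04+ (x),y,z])
    return np.array(o)
pr=project(i,T[1].apply(P(.04,-.007))+T[0]); print(pr.round(1))
im=im.copy(); cs=cv2.findContours(m.astype(np.uint8),0,2)[0]; im=cv2.resize(im,(800,600)); cv2.drawContours(im,[np.round(c*800/560).astype(int) for c in cs],-1,(0,0,255),1)
for p in pr: cv2.circle(im,tuple(int(v*800/560) for v in p),3,(0,255,0),-1)
cv2.imwrite("pics/w2.png",im)
E
```

```text
4.8833 [ 0.46222232 -0.07638698  0.26672305] [0.0057508  0.6902979  0.72349789 0.0025574 ] [ 1.77699279 -1.01263288  0.02289448]
sil 0.69 [237.6, 0.1, 74.9, 373.3] 23216
[[244.3 201.9]
 [307.8 202. ]
 [237.2 -15.7]
 [314.3 -15.8]
 [236.6 -33.8]
 [314.9 -34. ]]
```

View pics/w2.png

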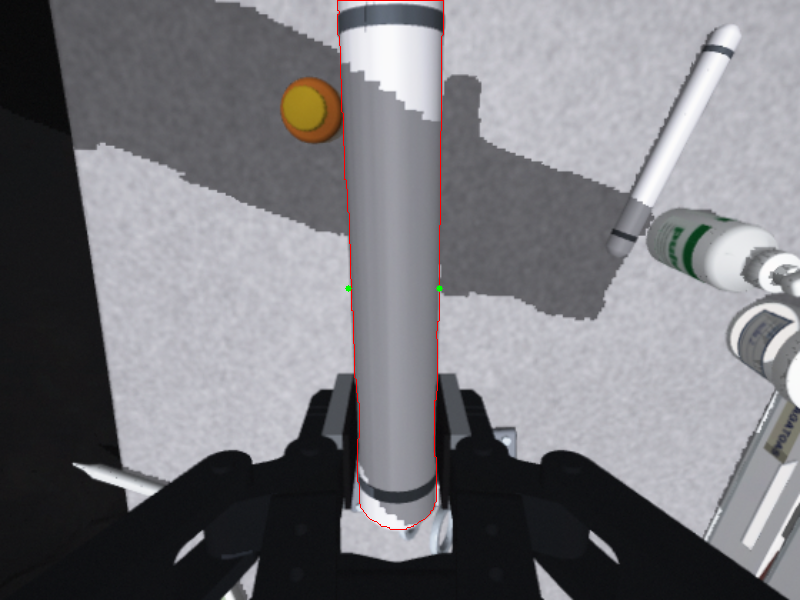

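The wrist view shows the held rod running up the middle, columns 340–440 (in 800-wide pixels), with its tail at row 528 and tip cut off at the top. The edges match the prediction. The finger gap did change, so I'll fit the in-hand pose.

```bash
cat >> h.py <<'E'
def rod_pts(d,L=.08):
    r=d/2; a=[1.,0,0]
    return np.r_[ring([-L,0,0],a,r-.004,0),ring([-L+.005,0,0],a,r,.15),ring([L,0,0],a,r-.004,0)]
def fit_hand(i,T,m,d,c0=(.04,0,-.007,0,0)):
    pts=rod_pts(d)
    def ren(q):
        W=np.zeros((840,1120),np.uint8)
        P=R.from_euler('yz',[q[3],q[4]]).apply(pts)+q[:3]
        P=T[1].apply(P)+T[0]
        h=cv2.convexHull(((project(i,P)+.5)*2-.5).astype(np.float32)).reshape(-1,2)
        cv2.fillConvexPoly(W,np.round(h*16).astype(np.int32),255,cv2.LINE_AA,4)
        return cv2.resize(W,(560,420),interpolation=cv2.INTER_AREA)/255.
    def cost(q):
        r=ren(q); return 1-np.minimum(r,m).sum()/np.maximum(r,m).sum()
    q0=np.array(c0,float); sx=np.vstack([q0]+[q0+np.eye(5)[k]*[.008,.003,.006,.05,.03][k] for k in range(5)])
    o=minimize(cost,q0,method="Nelder-Mead",options=dict(initial_simplex=sx,xatol=1e-4,fatol=1e-5,maxfev=900))
    return o.x,o.fun
E
python3 - <<'E'
from h import *
z=np.load("v1.npz"); s=get_state(); T=(s["tcp_pos"],rot(s["orientation"])); i=camera_info("wrist")
for d in (.0255,):
  for c0 in ((.04,0,-.007,0,0),(.042,0,-.003,.05,0)): print(d,fit_hand(i,T,z["m"],d,c0))
E
```

```text
0.0255 (array([ 0.03733359,  0.00092301, -0.00444858,  0.0284348 , -0.01396415]), np.float64(0.015356721397285278))
0.0255 (array([ 0.03732648,  0.00092987, -0.00444319,  0.02874897, -0.01405274]), np.float64(0.015339557381878088))
```

```bash
python3 - <<'E'
from h import *
s=get_state(); T=(s["tcp_pos"],rot(s["orientation"])); i=camera_info("wrist")
for z in (0,-.004,-.008,-.012,-.0187,-.03):
    print(z,(project(i,T[1].apply([[.011,-.0128,z],[.011,-.02,z],[-.011,-.0128,z]])+T[0])*800/560).round(0).tolist())
im=read_camera("wrist"); cv2.imwrite("pics/w3.png",cv2.resize(im[240:400,180:380],(800,640))[:600])
E
```

```text
0 [[352.0, 366.0], [329.0, 366.0], [353.0, 426.0]]
-0.004 [[351.0, 371.0], [327.0, 371.0], [352.0, 433.0]]
-0.008 [[349.0, 377.0], [326.0, 377.0], [351.0, 440.0]]
-0.012 [[348.0, 383.0], [324.0, 383.0], [350.0, 448.0]]
-0.0187 [[346.0, 395.0], [320.0, 395.0], [348.0, 461.0]]
-0.03 [[342.0, 416.0], [314.0, 416.0], [344.0, 487.0]]
```

View pics/w3.png

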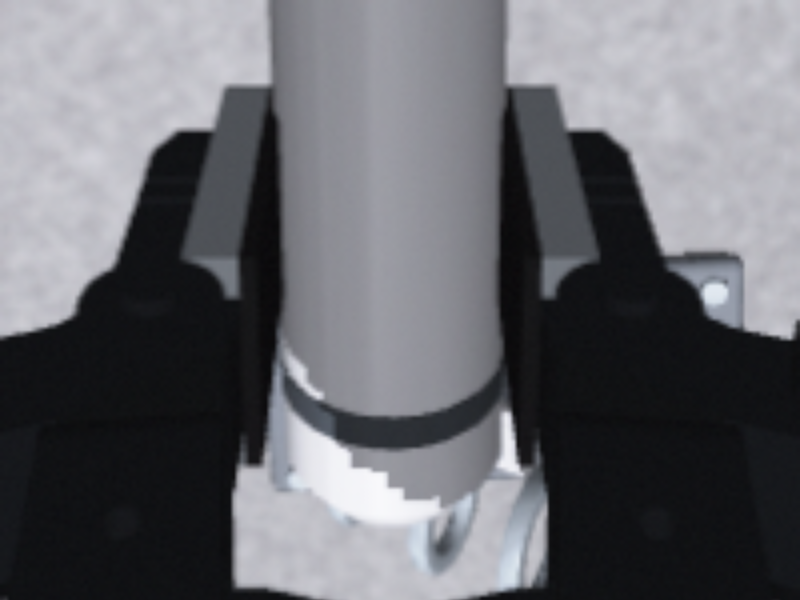

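The pad tips sit about 6 mm behind the TCP at this opening, so the rod is only held by the pad edge. I'll set it down where it was and regrip about 8 mm deeper.

```bash
python3 - <<'E'
from h import *
s=get_state(); print(s['clock'],s['tcp_pos'],s['orientation'],s['wrist_force'],s['qvel'].round(3))
go([s['tcp_pos'][0],s['tcp_pos'][1],.045],down(1.617))
E
```

```text
5.0333 [ 0.45918279 -0.07535227  0.25942806] [5.72792153e-04 6.90313855e-01 7.23509789e-01 1.96088054e-04] [-0.62265391  1.15173192 -0.81514225] [-0.001  0.022 -0.038 -0.006 -0.    -0.002]
shift [ 1.000e-02 -2.000e-02  2.144e+01] turn [0.1 0.  0. ] rows>= 5.1
```

Request:
send_rows(series=[0,0,4,0,0,0,0,0,0,8,0,0,0,0,0,0,12,0,0,0,0,0,0,16,0,0,0,0,0,0,19,0,0,0,0,0,0,20.8,0,0,0,0,0,0,21.4,0,0,0,0,0,0,21.4,0,0,0,0,0,0,21.4,0,0,0,0.5,0,0,21.4,0,0,0,0.5])

```text
clock: 5.87
tcp_pos: [0.4593, -0.0754, 0.0453]
orientation: [0.0, 0.69, 0.723, 0.0]
wrist_force: [0.6, 0.4, 0.2]
finger_gap: 0.0426
```

Request:
send_rows(series=[0,0,0,0,0,0,0.5,0,0,0.6,0,0,0,0.5,0,0,1.15,0,0,0,0.5,0,0,1.15,0,0,0,0.5,0,0,1.15,0,0,0,0,0,0,1.15,0,0,0,0,0,0,1.15,0,0,0,0,0,0,1.15,0,0,0,0,0,0,1.15,0,0,0,0])

```text
clock: 6.62
tcp_pos: [0.4603, -0.076, 0.0351]
orientation: [0.001, 0.69, 0.723, 0.0]
wrist_force: [-2.4, 0.4, 12.6]
finger_gap: 0.0243
```

```bash
python3 - <<'E'
from h import *
s=get_state(); print(s['clock'],s['tcp_pos'],s['finger_gap'],s['wrist_force'])
E
```

```text
6.6167 [ 0.46026294 -0.07596571  0.03510771] 0.02430068780248519 [-2.36665507  0.40934632 12.62834431]
```

Request:
send_rows(series=[0,0,-2,0,0,0,0,0,0,-5,0,0,0,0,0,0,-9,0,0,0,0,0,0,-13,0,0,0,0,0,0,-17,0,0,0,0,0,0,-20,0,0,0,0,0,0,-21,0,0,0,0,0,0,-21,0,0,0,0,0,0,-21,0,0,0,0,0,0,-21,0,0,0,0])

```text
clock: 7.45
tcp_pos: [0.4581, -0.075, 0.2414]
orientation: [-0.002, 0.69, 0.723, -0.001]
wrist_force: [-0.8, 0.7, -0.4]
finger_gap: 0.024
```

```bash
cat >> h.py <<'E'
def hand(d=.0255,c0=(.04,0,-.012,0,0)):
    s=get_state(); i=camera_info("wrist"); im=read_camera("wrist"); T=(s["tcp_pos"],rot(s["orientation"]))
    m=silhouettes("wrist","spindle_a_mid")[0]["pixels"].astype(float)
    q,f=fit_hand(i,T,m,d,c0); print("hand",q.round(4),round(f,3),"gap",round(s["finger_gap"],4),"t",s["clock"],"tcp",s["tcp_pos"].round(4),"F",s["wrist_force"].round(1))
    return T,q
def rod_goal(center,axis,q,zhint):
    "tool pose so that held rod (in-hand q) has given centre and axis; zhint approx tool z"
    Rt=frame(axis,zhint)*R.from_euler('yz',[q[3],q[4]]).inv()
    return np.asarray(center)-Rt.apply(q[:3]),Rt
gx=np.array([np.cos(GY),np.sin(GY),0]); RO=np.array([GA[0],GA[1],.123])-.036*gx
RA=gx*c30+np.array([0,0,-s30]); RZ=-np.array([gx[0]*s30,gx[1]*s30,c30])
E
python3 - <<'E'
from h import *
T,q=hand()
A=rod_goal(RO+RA*(-.15)+[0,0,.03],RA,q,RZ); B=rod_goal(RO+RA*(-.11),RA,q,RZ)
print(A[0],B[0]); a=go(*A); go(*B,start=a)
E
```

```text
hand [ 0.037   0.0002 -0.01    0.0418 -0.0296] 0.016 gap 0.024 t 7.45 tcp [ 0.4581 -0.075   0.2414] F [-0.8  0.7 -0.4]
[ 0.70981125 -0.25374503  0.2393394 ] [ 0.67538886 -0.25763074  0.1893394 ]
shift [-19.04  24.32   0.08] turn [-26.8 -24.5 -89.4] rows>= 13.5
shift [ 5.6  -0.17  2.37] turn [0. 0. 0.] rows>= 1.5
```

```bash
python3 - <<'E'
from h import *
i=camera_info("top"); print(to_plane(i,[[322,140],[330,128],[409,146],[412,150]],.035).round(3).tolist())
q=np.array([.038,0,-.0105,0,0])
A=rod_goal(RO+RA*(-.115)+[0,0,.05],RA,q,RZ); print(A[0], "tail",(RO+RA*(-.195)+[0,0,.05]).round(3)); go(*A)
E
```

```text
[[0.785, -0.147, 0.035], [0.824, -0.172, 0.035], [0.768, -0.417, 0.035], [0.755, -0.426, 0.035]]
[ 0.68115533 -0.25571012  0.24040673] tail [ 0.712 -0.252  0.27 ]
shift [-1.910e+01  2.145e+01 -2.000e-02] turn [-24.6 -23.2 -91.4] rows>= 13.6
```

Request:
send_rows(series=[-19.1,21.4,0,-24.6,-23.2,-91.4,0,-19.1,21.4,0,-24.6,-23.2,-91.4,0,-19.1,21.4,0,-24.6,-23.2,-91.4,0,-19.1,21.4,0,-24.6,-23.2,-91.4,0,-19.1,21.4,0,-24.6,-23.2,-91.4,0,-19.1,21.4,0,-24.6,-23.2,-91.4,0,-19.1,21.4,0,-24.6,-23.2,-91.4,0,-19.1,21.4,0,-24.6,-23.2,-91.4,0,-19.1,21.4,0,-24.6,-23.2,-91.4,0,-19.1,21.4,0,-24.6,-23.2,-91.4,0])

```text
clock: 8.38
tcp_pos: [0.6813, -0.256, 0.24]
orientation: [0.201, 0.16, 0.966, 0.011]
wrist_force: [-0.6, 0.2, -0.5]
finger_gap: 0.0243
```

```bash
python3 - <<'E'
from h import *
s=get_state(); print(s['clock'],s['tcp_pos'],s['joint_pos'].round(2),s['qvel'].round(2))
q=np.array([.038,0,-.0105,0,0])
A=rod_goal(RO+RA*(-.115)+[0,0,.05],RA,q,RZ); go(*A)
E
```

```text
8.3833 [ 0.68130872 -0.25601006  0.23995676] [-0.54  0.3  -0.04  0.86  0.17 -0.18] [-0.2  -0.25 -0.49 -0.54  0.49 -1.54]
shift [ 0.01  0.03 -0.05] turn [ -6.4  -6.1 -23.9] rows>= 3.6
```

Request:
send_rows(series=[0,0,0,-6.4,-6.1,-23.9,0,0,0,0,-6.4,-6.1,-23.9,0,0,0,0,-6.4,-6.1,-23.9,0,0,0,0,-6.4,-6.1,-23.9,0,0,0,0,-6.4,-6.1,-23.9,0,0,0,0,-6.4,-6.1,-23.9,0])

```text
clock: 8.88
tcp_pos: [0.6809, -0.2561, 0.2415]
orientation: [0.258, -0.05, 0.965, 0.014]
wrist_force: [0.5, 0.1, -0.2]
finger_gap: 0.024
```

```bash
python3 - <<'E'
from h import *
T,q=hand(c0=(.038,0,-.0105,0,0))
q=np.array([.038,0,-.0105,0,0])
A=rod_goal(RO+RA*(-.115)+[0,0,.05],RA,q,RZ); print(A[0]);go(*A)
B=rod_goal(RO+RA*(-.10),RA,q,RZ); go(*B)
g=gauge_model()
v=look("wrist","gauge",[.51,-.27],show=True)
if v: print(fit([v],lambda p:g,[GA[0],GA[1],GY],[.005,.005,.05]))
im=read_camera("wrist").copy()
# overlay: predicted rings
i=camera_info("wrist")
for k,b in enumerate([37,29.5,22,14.5]):
    P=ring(RO+RA*.028*k,[1,0,0],b/2000,0)*0
    a=np.linspace(0,2*np.pi,40); u=np.array([-gx[1],gx[0],0]); w=np.cross(RA,u)
    P=RO+RA*.028*k+b/2000*(np.outer(np.cos(a),u)+np.outer(np.sin(a),w))
    cv2.polylines(im,[np.round(project(i,P)).astype(int)],True,(0,0,255),1)
cv2.imwrite("pics/w4.png",cv2.resize(im,(800,600),interpolation=cv2.INTER_CUBIC))
E
```

```text
hand [ 0.0354 -0.0015 -0.0091  0.0495 -0.0295] 0.015 gap 0.024 t 8.8833 tcp [ 0.6809 -0.2561  0.2415] F [ 0.5  0.1 -0.2]
[ 0.68115533 -0.25571012  0.24040673]
shift [0.16 0.02 0.17] turn [-0.2  0.1 -0.4] rows>= 0.1
shift [4.17 0.01 4.49] turn [-0.2  0.1 -0.4] rows>= 1.5
```

View pics/w4.png

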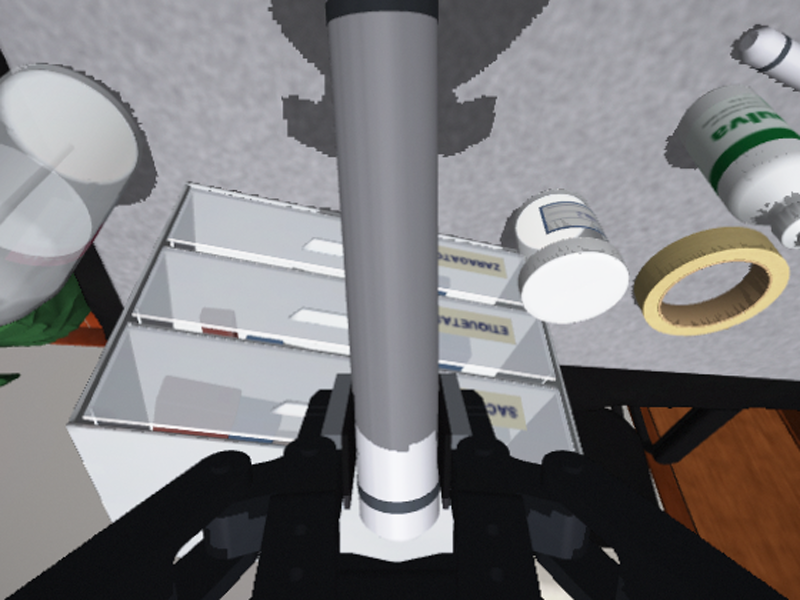

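The rod is held along columns 327–440 with a slight yaw, and its tip is out of view. The rings are hidden behind the rod. I'll line up in front of the first ring.

```bash
cat >> h.py <<'E'
def ins(tip,q,dp=(0,0)):
    "goal with rod tip at row x=tip (m); dp = lateral corrections (row y, row z)"
    u=np.cross(-RZ,RA) # row y
    c=RO+RA*(tip-.08)+u*dp[0]-RZ*dp[1]
    return rod_goal(c,RA,q,RZ)
E
python3 - <<'E'
from h import *
q=np.array([.037,-.0005,-.010,.02,-.02])
s=get_state();print(s['clock'],s['tcp_pos'])
a=go(*ins(-.03,q)); b=go(*ins(.035,q),start=a)
E
```

```text
9.0833 [ 0.68210962 -0.25574137  0.24339025]
shift [ 3.32 -0.01  4.41] turn [-0.2 -1.   0.9] rows>= 1.3
shift [ 6.5  -0.13 -0.13] turn [0. 0. 0.] rows>= 1.6
```

Request:
send_rows(series=[1.6,0,2.2,0,-0.5,0.4,0,3.3,0,4.4,-0.2,-1,0.9,0,3.3,0,4.4,-0.2,-1,0.9,0,3.3,0,4.4,-0.2,-1,0.9,0,3.3,0,4.4,-0.2,-1,0.9,0])

```text
clock: 9.5
tcp_pos: [0.6766, -0.2572, 0.1908]
orientation: [0.269, -0.045, 0.962, 0.017]
wrist_force: [0.0, -1.0, 0.8]
finger_gap: 0.0241
```

```bash
python3 - <<'E'
from h import *
q=np.array([.037,-.0005,-.010,.02,-.02])
s=get_state();print(s['clock'],s['tcp_pos'],s['wrist_force'])
a=go(*ins(-.03,q))
im=read_camera("side");i=camera_info("side")
s=get_state();print(s['clock'],s['tcp_pos']);go(*ins(-.03,q))
T=(s['tcp_pos'],rot(s['orientation']))
P=R.from_euler('yz',[q[3],q[4]]).apply(rod_pts(.0255))+q[:3]
h=cv2.convexHull(project(i,T[1].apply(P)+T[0]).astype(np.float32)).reshape(-1,2)
c=h.mean(0); x0,y0=int(c[0])-60,int(c[1])-35
crop=cv2.resize(im[y0:y0+90,x0:x0+120],(800,600),interpolation=cv2.INTER_CUBIC); k=800/120
f=lambda p:np.round((np.asarray(p)+.5-[x0,y0])*k).astype(int)
cv2.polylines(crop,[f(h)],True,(0,0,255),1)
u=np.cross(-RZ,RA);a=np.linspace(0,2*np.pi,40)
for j,b in enumerate([37,29.5,22,14.5]):
    for off in (0,.006):
        r=b/2000+.006
        cv2.polylines(crop,[f(project(i,RO+RA*(.028*j+off)+r*(np.outer(np.cos(a),u)+np.outer(np.sin(a),RZ))))],True,(0,200,0),1)
cv2.imwrite("pics/s5.png",crop)
E
```

```text
9.5 [ 0.67662348 -0.25717794  0.1907585 ] [ 0.01328182 -0.9941348   0.78536132]
shift [0.2  0.07 0.14] turn [-0.1  0.1  0. ] rows>= 0.1
9.55 [ 0.67716718 -0.25758904  0.19173138]
shift [0.29 0.11 0.19] turn [-0.1  0.2  0.1] rows>= 0.1
```

View pics/s5.png

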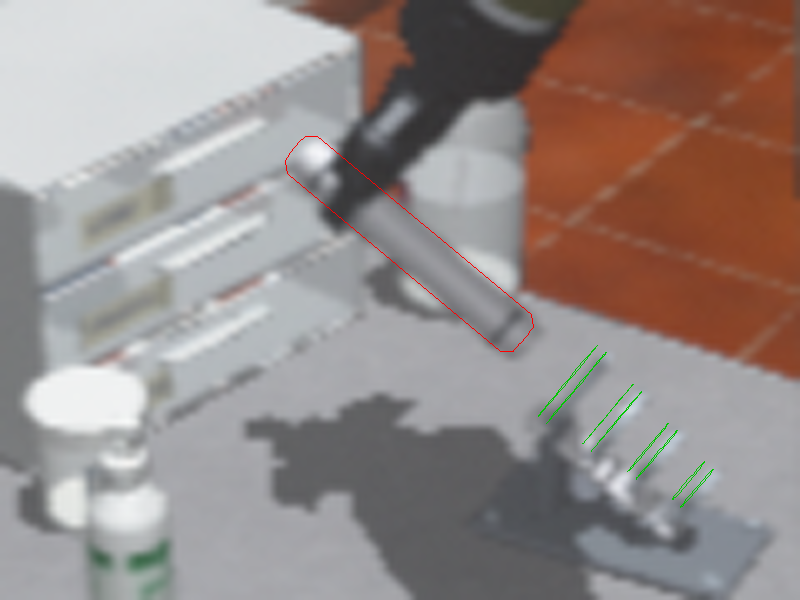

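The red rod outline and green ring outlines lie on the imaged parts, with the tip at (515,340) just before ring 1. I'll push in.

Request:
send_rows(series=[2,0,0.05,0,0,0,0,4,0,0.05,0,0,0,0,5.5,0,0.05,0,0,0,0,5.5,0,0.05,0,0,0,0,5.5,0,0.05,0,0,0,0])

```text
clock: 9.97
tcp_pos: [0.6298, -0.2618, 0.1622]
orientation: [0.269, -0.044, 0.962, 0.017]
wrist_force: [0.0, -0.1, 0.1]
finger_gap: 0.0241
```

```bash
python3 - <<'E'
from h import *
q=np.array([.037,-.0005,-.010,.02,-.02])
s=get_state();print(s['clock'],s['tcp_pos'],s['wrist_force'],s['ft_torque'],s['finger_gap'])
go(*ins(.025,q))
E
```

```text
9.9667 [ 0.62983533 -0.26184119  0.16220243] [ 0.00784774 -0.11435809  0.13166892] [-0.06890086  0.5029135  -0.02386548] 0.024129263159107153
shift [0.19 0.01 0.01] turn [-0.1  0.2  0. ] rows>= 0.0
```

Request:
send_rows(series=[1,0,0,0,0,0,0,2,0,0,0,0,0,0,2.7,0,0,0,0,0,0,3.1,0,0,0,0,0,0,3.1,0,0,0,0,0,0])

```text
clock: 10.38
tcp_pos: [0.6032, -0.2641, 0.1458]
orientation: [0.269, -0.045, 0.962, 0.016]
wrist_force: [-0.6, -1.9, 1.9]
finger_gap: 0.0235
```

Request:
send_rows(series=[0.2,0,0,0,0,0,0,0.4,0,0,0,0,0,0,0.6,0,0,0,0,0,0,0.7,0,0,0,0,0,0])

```text
clock: 10.72
tcp_pos: [0.5987, -0.2649, 0.1427]
orientation: [0.271, -0.045, 0.961, 0.017]
wrist_force: [6.9, -0.4, 7.9]
finger_gap: 0.024
```

```bash
python3 - <<'E'
from h import *
q=np.array([.037,-.0005,-.010,.02,-.02])
s=get_state();print(s['clock'],s['tcp_pos'],s['wrist_force'],s['ft_torque'],s['finger_gap'])
go(*ins(.059,q))
E
```

```text
10.7167 [ 0.59868606 -0.26492509  0.14270569] [ 6.90383541 -0.37358146  7.93055293] [ 0.09303618 -1.01264609 -0.0082996 ] 0.02399940206023322
shift [-0.09 -0.03 -0.1 ] turn [-0.1  0.3  0.1] rows>= 0.1
```

Request:
send_rows(series=[0.25,0,0,0,0,0,0,0.25,0,0,0,0,0,0])

```text
clock: 10.88
tcp_pos: [0.5975, -0.2654, 0.1425]
orientation: [0.272, -0.046, 0.961, 0.016]
wrist_force: [6.3, -0.3, 8.2]
finger_gap: 0.0238
```

Request:
send_rows(series=[-1,0,0,0,0,0,0,-3.5,0,0,0,0,0,0,-6.5,0,0,0,0,0,0,-9.5,0,0,0,0,0,0,-10.5,0,0,0,0,0,0,-10.5,0,0,0,0,0,0,-10.5,0,0,0,0,0,0])

```text
clock: 11.47
tcp_pos: [0.6831, -0.2552, 0.1917]
orientation: [0.267, -0.044, 0.963, 0.019]
wrist_force: [-0.6, 0.7, -0.9]
finger_gap: 0.0237
```

```bash
python3 - <<'E'
from h import *
T,q=hand(c0=(.038,0,-.0105,0,0))
print(T[1].as_matrix().round(3).tolist())
RK=np.array([.5195,.2625]);ry=-.119
from math import cos,sin
print("up"); up=go(T[0]+[0,0,.08],T[1])
# rack lanes: points for overlay
for n,y in (("-60",-.06),("0",0),("60",.06)): print(n,(RK+[-sin(ry)*y,cos(ry)*y]).round(4))
go([.50,.18,.28],down(ry+np.pi))
E
```

```text
hand [ 0.0374 -0.0007 -0.0107  0.0335 -0.0078] 0.016 gap 0.0237 t 11.4667 tcp [ 0.6831 -0.2552  0.1917] F [-0.6  0.7 -0.9]
[[-0.854, -0.095, 0.512], [-0.076, 0.995, 0.059], [-0.515, 0.012, -0.857]]
up
shift [-4.25  0.1  -6.87] turn [ 0.  -0.1 -0.1] rows>= 1.9
-60 [0.5124 0.2029]
0 [0.5195 0.2625]
60 [0.5266 0.3221]
shift [  7.74  45.16 -14.35] turn [ 4.  30.7 11.7] rows>= 11.5
```

Request:
send_rows(series=[-2.1,0,-3.4,0,0,0,0,-4.3,0,-6.9,0,0,0,0])

```text
clock: 11.73
tcp_pos: [0.6808, -0.2549, 0.2682]
orientation: [0.263, -0.043, 0.964, 0.021]
wrist_force: [1.0, -1.7, -0.0]
finger_gap: 0.0239
```

```bash
python3 - <<'E'
from h import *
go([.50,.10,.30],down(-.119+np.pi))
E
```

```text
shift [11.38 37.07 -9.6 ] turn [ 4.3 30.3 11.6] rows>= 9.6
```

Request:
send_rows(series=[11.4,37.1,-9.6,4.3,30.3,11.6,0,11.4,37.1,-9.6,4.3,30.3,11.6,0,11.4,37.1,-9.6,4.3,30.3,11.6,0,11.4,37.1,-9.6,4.3,30.3,11.6,0,11.4,37.1,-9.6,4.3,30.3,11.6,0,11.4,37.1,-9.6,4.3,30.3,11.6,0,11.4,37.1,-9.6,4.3,30.3,11.6,0,11.4,37.1,-9.6,4.3,30.3,11.6,0,11.4,37.1,-9.6,4.3,30.3,11.6,0,11.4,37.1,-9.6,4.3,30.3,11.6,0])

```text
clock: 12.57
tcp_pos: [0.4999, 0.1007, 0.301]
orientation: [0.005, 0.058, 0.998, -0.003]
wrist_force: [-0.9, -1.0, -0.7]
finger_gap: 0.0238
```

Request:
send_rows(series=[0,0,0,0,0,0,0,0,0,0,0,0,0,0,0,0,0,0,0,0,0])

```text
clock: 12.82
tcp_pos: [0.5029, 0.0978, 0.301]
orientation: [0.006, 0.059, 0.998, -0.004]
wrist_force: [0.1, -0.1, -1.3]
finger_gap: 0.024
```

```bash
python3 - <<'E'
from h import *
s=get_state(); i=camera_info("wrist"); im=read_camera("wrist"); print(s["tcp_pos"],s["clock"],s["joint_pos"].round(2),(rot(s["orientation"]).as_matrix()[:,0]).round(3))
rk=rack_model()
read_camera("top");read_camera("side")
V=[]
for c in ("wrist","top","side"):
    v=look(c,"rack",[.52,.262],show=True)
    if v: V.append(v); print(c,[x.round(4) for x in fit([v],lambda p:rk,[.5195,.2625,-.119],[.005,.005,.03])])
im=im.copy()
RK=np.array([.5195,.2625]);ry=-.119
for y in (-.06,0,.06):
    for x in (-.065,.065):
        P=[[x,y-.023,.047],[x,y,.024],[x,y+.023,.047]]
        cv2.polylines(im,[np.round(project(i,R.from_euler('z',ry).apply(P)+[*RK,.035])).astype(int)],False,(0,0,255),1)
cv2.imwrite("pics/w6.png",cv2.resize(im,(800,600),interpolation=cv2.INTER_CUBIC))
E
```

```text
[0.50288847 0.09777273 0.30101588] 12.8167 [ 0.04  0.17  0.03  1.42 -0.01  0.16] [-0.993  0.118 -0.012]
wrist rack 0.77 24189 [0.511 0.261]
wrist [array([ 0.5206,  0.2618, -0.1191]), np.float64(0.0322)]
top rack 0.77 1725 [0.517 0.311]
top rack 0.31 787 [0.293 0.318]
top [array([ 0.5305,  0.3575, -0.1724]), np.float64(0.5245)]
side rack 0.74 3328 [0.513 0.278]
side rack 0.27 214 [ 0.807 -0.168]
side [array([ 0.5215,  0.2637, -0.1097]), np.float64(0.0564)]
```

View pics/w6.png

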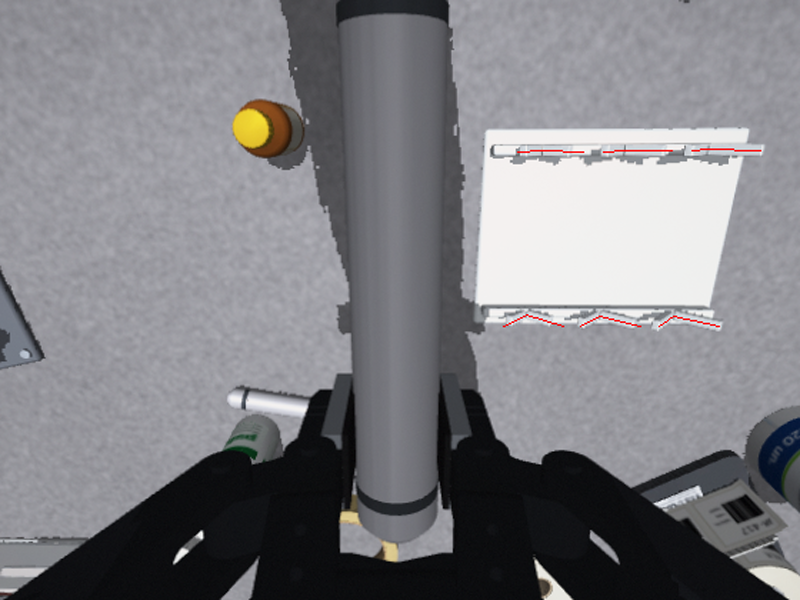

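The rack is on the right, with rest rows at about rows 150 and 318. The lane widths need a zoom.

```bash
python3 - <<'E'
from h import *
im=read_camera("wrist")
a=cv2.resize(im[95:115,335:540],(800,80*1),interpolation=cv2.INTER_CUBIC)
b=cv2.resize(im[205:237,325:515],(800,200),interpolation=cv2.INTER_CUBIC)
a=cv2.resize(im[90:125,335:540],(800,200),interpolation=cv2.INTER_CUBIC)
s=read_camera("side"); print("",get_state()["clock"])
c=cv2.resize(s[235:310,190:290],(267,200),interpolation=cv2.INTER_CUBIC)
c=cv2.copyMakeBorder(c,0,0,0,533,cv2.BORDER_CONSTANT)
i=camera_info("wrist")
for y in (-.06,0,.06):
  for x in (-.065,.065): print(x,y,((project(i,R.from_euler('z',-.119).apply([[x,y,.047]])+[.5206,.2618,.035])-[335 if x<0 else 325,90 if x<0 else 205])*[800/205 if x<0 else 800/190,5.9]).round().tolist())
cv2.imwrite("pics/r7.png",np.vstack([a,b,c]))
E
```

```text
13.2167
-0.065 -0.06 [[191.0, 95.0]]
0.065 -0.06 [[198.0, 134.0]]
-0.065 0 [[429.0, 93.0]]
0.065 0 [[426.0, 135.0]]
-0.065 0.06 [[671.0, 89.0]]
0.065 0.06 [[658.0, 136.0]]
```

View pics/r7.png

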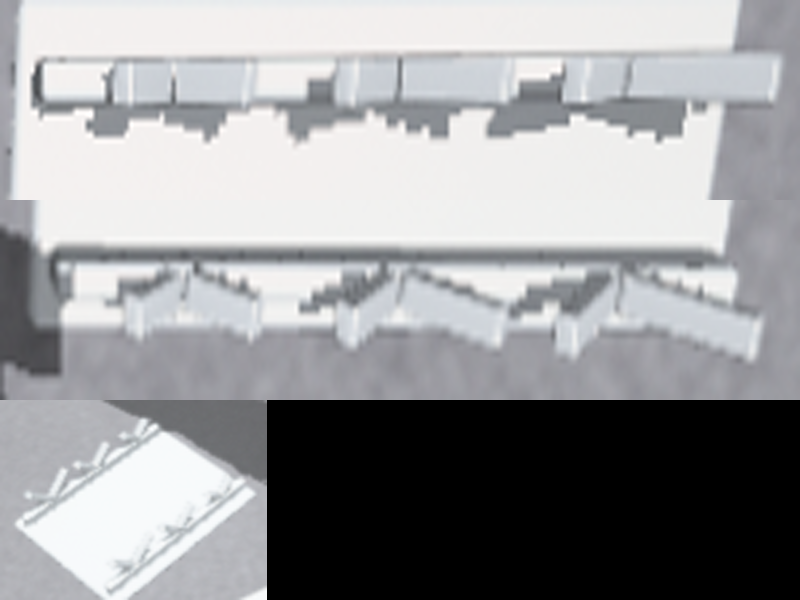

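The lanes from right (−y) to left are narrow (140 px), middle (180 px) and wide (215 px). The 25.5 mm rod, stopped by the third ring, therefore goes in the centre lane.

```bash
cat >> h.py <<'E'
RK=np.array([.5206,.2618]);RYW=-.119
def lane(y,zc,q,x=0):
    c=np.r_[RK+R.from_euler('z',RYW).as_matrix()[:2,:2]@[x,y],zc]
    return rod_goal(c,[-np.cos(RYW),-np.sin(RYW),0],q,[0,0,-1])
E
python3 - <<'E'
from h import *
s=get_state();print(s['clock'],s['tcp_pos'])
q=np.array([.0374,-.0005,-.0107,.005,0])
a=go(*lane(0,.13,q)); b=go(*lane(0,.0785,q),start=a)
E
```

```text
13.2167 [0.50356801 0.09771675 0.30139011]
shift [-3.26 16.66 18.12] turn [-0.4  0.4  0. ] rows>= 6.0
shift [0.03 0.   5.15] turn [0. 0. 0.] rows>= 1.2
```

Request:
send_rows(series=[-3.26,16.66,18.12,-0.4,0.4,0,0,-3.26,16.66,18.12,-0.4,0.4,0,0,-3.26,16.66,18.12,-0.4,0.4,0,0,-3.26,16.66,18.12,-0.4,0.4,0,0,-3.26,16.66,18.12,-0.4,0.4,0,0,-3.26,16.66,18.12,-0.4,0.4,0,0,-3.26,16.66,18.12,-0.4,0.4,0,0,-3.26,16.66,18.12,-0.4,0.4,0,0,-3.26,16.66,18.12,-0.4,0.4,0,0])

```text
clock: 13.97
tcp_pos: [0.5575, 0.2583, 0.1198]
orientation: [0.003, 0.059, 0.998, -0.0]
wrist_force: [-0.4, -0.5, -0.5]
finger_gap: 0.0242
```

```bash
python3 - <<'E'
from h import *
T,q=hand(c0=(.038,0,-.0105,.02,0))
q=np.array([.0374,-.0005,-.0107,.005,0])
go(*lane(0,.13,q)); go(*lane(0,.0785,q))
E
```

```text
hand [ 0.0376 -0.0003 -0.0106  0.0221 -0.0096] 0.014 gap 0.0242 t 13.9667 tcp [0.5575 0.2583 0.1198] F [-0.4 -0.5 -0.5]
shift [ 0.05 -0.01  0.2 ] turn [0.1 0.2 0. ] rows>= 0.0
shift [ 0.1  -0.02  5.35] turn [0.1 0.2 0. ] rows>= 1.3
```

Request:
send_rows(series=[0.1,0,2,0.1,0.2,0,0,0.1,0,4,0.1,0.2,0,0,0.1,0,4.8,0.1,0.2,0,0,0.1,0,5.2,0.1,0.2,0,0,0.1,0,5.2,0.1,0.2,0,0,0.1,0,5.2,0.1,0.2,0,0])

```text
clock: 14.57
tcp_pos: [0.5575, 0.2584, 0.0691]
orientation: [0.002, 0.059, 0.998, -0.0]
wrist_force: [-0.3, -0.2, -0.5]
finger_gap: 0.024
```

```bash
python3 - <<'E'
from h import *
s=get_state();print(s['clock'],s['tcp_pos'],s['wrist_force'],s['finger_gap'])
q=np.array([.0374,-.0005,-.0107,.005,0])
go(*lane(0,.077,q))
E
```

```text
14.5667 [0.55749672 0.25842684 0.06908467] [-0.33312739 -0.23877465 -0.46413662] 0.024011247001860407
shift [-0.04 -0.05  0.26] turn [-0.  -0.1  0. ] rows>= 0.1
```

Lower 2.5 mm more, release to a 42 mm gap and rise.

Request:
send_rows(series=[0,0,0.25,0,0,0,0,0,0,0.25,0,0,0,0,0,0,0.25,0,0,0,0.5,0,0,0.25,0,0,0,0.5,0,0,0.25,0,0,0,0.5,0,0,0.25,0,0,0,0.5])

```text
clock: 15.07
tcp_pos: [0.5569, 0.2587, 0.0655]
orientation: [0.001, 0.059, 0.998, -0.001]
wrist_force: [-0.9, -0.8, 0.1]
finger_gap: 0.0428
```

Request:
send_rows(series=[0,0,-2,0,0,0,0.5,0,0,-5,0,0,0,0.5,0,0,-9,0,0,0,0.5,0,0,-13,0,0,0,0.7,0,0,-17,0,0,0,1,0,0,-20,0,0,0,1,0,0,-20,0,0,0,1,0,0,-20,0,0,0,1])

```text
clock: 15.73
tcp_pos: [0.5576, 0.2594, 0.268]
orientation: [0.004, 0.059, 0.998, 0.0]
wrist_force: [1.3, -1.0, -0.5]
finger_gap: 0.0855
```

```bash
cat >> h.py <<'E'
def rod_at(near,d,z,cam="wrist",p0=None):
    i=camera_info(cam); v=look(cam,"spindle_a_mid",near,z=z,show=True)
    if v is None: return print("none")
    m=rod_model(d)
    def cost(p):
        r=render(i,m,p,z=z-d/2); return 1-np.minimum(r,v[1]).sum()/np.maximum(r,v[1]).sum()
    p0=np.array(p0,float); sx=np.vstack([p0]+[p0+np.eye(3)[k]*[.006,.006,.05][k] for k in range(3)])
    o=minimize(cost,p0,method="Nelder-Mead",options=dict(initial_simplex=sx,xatol=1e-4,fatol=1e-5,maxfev=300))
    print(cam,"rod",o.x.round(4),round(o.fun,3)); return o.x
E
python3 - <<'E'
from h import *
s=get_state();print(s['clock'],s['tcp_pos'],s['finger_gap'],s['joint_pos'].round(2))
read_camera("wrist");read_camera("top");read_camera("side")
for c in ("wrist","side"): rod_at(RK,.0255,.077,c,[*RK,RYW])
for c in ("wrist","top"):
    x=rod_at([.6515,.003],.018,.044,c,[.6515,.003,1.29])
E
```

```text
15.7333 [0.55763684 0.25935641 0.26802916] 0.08548267211379443 [ 0.31  0.38  0.23  1.42 -0.    0.42]
wrist spindle_a_mid 0.8 4718 [0.503 0.263]
wrist rod [ 0.5129  0.262  -0.1162] 0.054
none
wrist spindle_a_mid 0.8 4718 [0.506 0.263]
none
none
```

```bash
python3 - <<'E'
from h import *
s=get_state();i=camera_info("wrist");im=read_camera("wrist");rk=rack_model()
v=look("wrist","rack",[.52,.262],show=True)
if v: print([x.round(4) for x in fit([v],lambda p:rk,[.5206,.2618,-.119],[.005,.005,.03])])
m=silhouettes("wrist","spindle_a_mid")[0]; print(m["box"])
im=im.copy(); Rz=R.from_euler('z',RYW)
def dr(P,c): cv2.polylines(im,[np.round(project(i,Rz.apply(P)+[*RK,.035])).astype(int)],True,c,1)
dr(box([-.08,.08],[-.1,.1],[.006])[[0,1,3,2]],(0,200,0))
h=cv2.convexHull(project(i,Rz.apply(rod_pts(.0255))+[*RK,.077]).astype(np.float32)); cv2.polylines(im,[np.round(h).astype(int)],True,(0,0,255),1)
cv2.imwrite("pics/w8.png",cv2.resize(im,(800,600),interpolation=cv2.INTER_CUBIC))
E
```

```text
wrist rack 0.72 25666 [0.511 0.264]
[array([ 0.5197,  0.2629, -0.1228]), np.float64(0.1636)]
[263.4, 47.3, 30.9, 177.8]
```

View pics/w8.png

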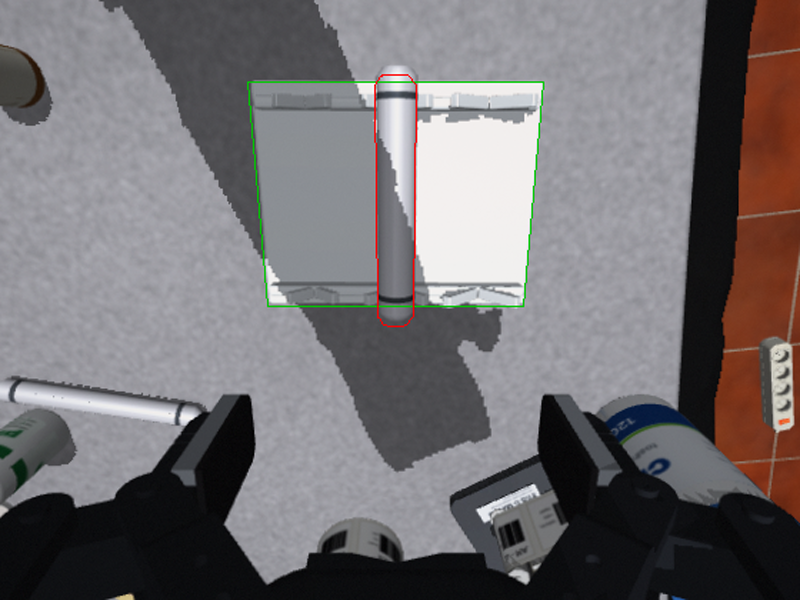

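The rod is in the centre lane, but its ends are about 6 px (~4 mm) too far towards the robot compared with the model (rows 66–322 against 74–327). I'll regrip, shift it 4 mm and lay it again.

Request:
send_rows(series=[0,0,4,0,0,0,0.6,0,0,8,0,0,0,0.5,0,0,12,0,0,0,0.5,0,0,16,0,0,0,0.5,0,0,19,0,0,0,0.5,0,0,20,0,0,0,0.5,0,0,20,0,0,0,0,0,0,20,0,0,0,0,0,0,20,0,0,0,0,0,0,20,0,0,0,0])

```text
clock: 17.07
tcp_pos: [0.5588, 0.2592, 0.068]
orientation: [0.003, 0.059, 0.998, 0.0]
wrist_force: [0.6, -0.1, -0.0]
finger_gap: 0.0238
```

Request:
send_rows(series=[0,0,-1,0,0,0,0,-0.4,0,-1,0,0,0,0,-0.4,0,-1,0,0,0,0,-0.4,0,-0.1,0,0,0,0,-0.4,0,0,0,0,0,0,-0.4,0,0,0,0,0,0.5,-0.4,0,0,0,0,0,0.5,-0.4,0,0,0,0,0,0.5,-0.4,0,0,0,0,0,0.5])

```text
clock: 17.82
tcp_pos: [0.5604, 0.2582, 0.065]
orientation: [0.001, 0.059, 0.998, -0.001]
wrist_force: [-0.1, -0.2, -0.5]
finger_gap: 0.0424
```

Request:
send_rows(series=[0,0,-2,0,0,0,0.5,0,0,-5,0,0,0,0.5,0,0,-9,0,0,0,0.5,0,0,-13,0,0,0,0.7,0,0,-17,0,0,0,1,0,0,-20,0,0,0,1,0,0,-20,0,0,0,1,0,0,-20,0,0,0,1])

```text
clock: 18.48
tcp_pos: [0.5615, 0.2589, 0.268]
orientation: [0.004, 0.059, 0.998, 0.0]
wrist_force: [0.6, 0.8, -0.8]
finger_gap: 0.0853
```

```bash
python3 - <<'E'
from h import *
s=get_state();i=camera_info("wrist");read_camera("wrist")
print(s['clock'],s['tcp_pos'],s['finger_gap'])
m=silhouettes("wrist","spindle_a_mid")
for d in m: print(round(d["p"],2),d["box"])
h=project(i,R.from_euler('z',RYW).apply(rod_pts(.0255))+[*RK,.077]); print(h.min(0),h.max(0))
E
```

```text
18.4833 [0.56150683 0.2589446  0.26796134] 0.08527751001526533
0.67 [260.4, 45.3, 31.4, 176.9]
0.31 [2.0, 0.0, 486.5, 420.0]
[260.18783276  42.99841122] [289.26841346 220.25792038]
```

Rows now agree with the model to about 2 px (~2 mm), so spindle 1 is fine. For the second spindle I'll grip the free (+y) end with the camera side turned away from the spray bottle.

```bash
python3 - <<'E'
from h import *
yaw=np.deg2rad(74.1)
go([.6625,.0415,.27],down(yaw))
E
```

```text
shift [-12.73 -20.33  -0.51] turn [-0.   0.1 99.2] rows>= 13.8
```

Request:
send_rows(series=[-12.7,-20.3,-0.5,0,0,99.2,1,-12.7,-20.3,-0.5,0,0,99.2,1,-12.7,-20.3,-0.5,0,0,99.2,1,-12.7,-20.3,-0.5,0,0,99.2,1,-12.7,-20.3,-0.5,0,0,99.2,1,-12.7,-20.3,-0.5,0,0,99.2,1,-12.7,-20.3,-0.5,0,0,99.2,1,-12.7,-20.3,-0.5,0,0,99.2,1,-12.7,-20.3,-0.5,0,0,99.2,1,-12.7,-20.3,-0.5,0,0,99.2,1])

```text
clock: 19.42
tcp_pos: [0.6617, 0.0413, 0.268]
orientation: [-0.001, 0.635, 0.773, -0.001]
wrist_force: [-0.7, 1.2, 0.5]
finger_gap: 0.0854
```

Request:
send_rows(series=[0,0,0,0,0,27.6,1,0,0,0,0,0,27.6,1,0,0,0,0,0,27.6,1,0,0,0,0,0,27.6,1,0,0,0,0,0,27.6,1,0,0,0,0,0,27.6,1])

```text
clock: 19.92
tcp_pos: [0.6619, 0.042, 0.2689]
orientation: [0.0, 0.798, 0.603, -0.001]
wrist_force: [0.9, 0.4, 0.1]
finger_gap: 0.0854
```

```bash
python3 - <<'E'
from h import *
s=get_state();print(s['clock'],s['tcp_pos'],s['joint_pos'].round(2),np.rad2deg(np.arctan2(*rot(s['orientation']).as_matrix()[[1,0],0])))
read_camera("wrist");read_camera("side")
i=camera_info("wrist")
x=rod_at([.6515,.003],.018,.044,"wrist",[.6515,.003,1.293])
for d in silhouettes("wrist","spindle_a_mid"): print(round(d["p"],2),d["box"])
v=look("wrist","spindle_a_mid",[.6515,.003])
if v: print(fit([v],lambda p:rod_model(abs(p[3])),[.6515,.003,1.293,.02],[.006,.006,.05,.003]))
v=look("wrist","spray_bottle",[.66,-.055],z=.1,show=True)
E
```

```text
19.9167 [0.66185546 0.04197069 0.26885683] [-0.06  0.49  0.41  1.49 -0.    1.79] 74.20515330102707
none
wrist spray_bottle 0.88 2913 [ 0.679 -0.056]
wrist spray_bottle 0.46 4875 [0.796 0.024]
```

```bash
python3 - <<'E'
from h import *
for c in ("wrist","wrist","side","top"):
    read_camera(c)
    for l in ("spindle_a_mid","spindle_b_mid"):
        for d in silhouettes(c,l): print(c,l,round(d["p"],2),d["box"],int(d["pixels"].sum()))
i=camera_info("wrist"); h=project(i,R.from_euler('z',1.293).apply(rod_pts(.018))+[.6515,.003,.044]); print(h.min(0),h.max(0),get_state()["clock"])
h=project(camera_info("side"),R.from_euler('z',1.293).apply(rod_pts(.018))+[.6515,.003,.044]); print(h.min(0),h.max(0))
E
```

```text
wrist spindle_b_mid 0.89 [265.9, 138.9, 22.1, 135.5] 2246
wrist spindle_b_mid 0.98 [266.0, 138.7, 21.5, 137.4] 2166
side spindle_a_mid 0.73 [216.9, 249.9, 45.4, 33.9] 485
side spindle_b_mid 0.71 [242.9, 197.8, 36.6, 25.0] 224
top spindle_a_mid 0.6 [176.9, 193.6, 15.0, 59.9] 537
top spindle_b_mid 0.64 [276.7, 180.0, 21.8, 9.8] 131
[266.98033187 137.47369117] [283.98431253 275.82155375] 20.8167
[241.08585164 198.67442674] [281.28640209 221.18250122]
```

```bash
sed -i 's/def rod_at(near,d,z,cam="wrist",p0=None):/def rod_at(near,d,z,cam="wrist",p0=None,lab="spindle_b_mid"):/; s/v=look(cam,"spindle_a_mid",near,z=z,show=True)/v=look(cam,lab,near,z=z,show=True)/' h.py
sed -i 's/def hand(d=.0255,c0=(.04,0,-.012,0,0)):/def hand(d=.0255,c0=(.04,0,-.012,0,0),lab="spindle_b_mid"):/; s/m=silhouettes("wrist","spindle_a_mid")\[0\]/m=silhouettes("wrist",lab)[0]/' h.py
python3 - <<'E'
from h import *
s=get_state();print(s['tcp_pos']); i=camera_info("wrist"); read_camera("wrist")
x=rod_at([.6515,.003],.018,.044,"wrist",[.6515,.003,1.293])
v=look("wrist","spindle_b_mid",[.6515,.003])
print(fit([v],lambda p:rod_model(abs(p[3])),[.6515,.003,1.293,.02],[.006,.006,.05,.003]))
u=np.array([np.cos(x[2]),np.sin(x[2])]); g=x[:2]+.04*u; print(g)
go([*g,.036],down(x[2]))
E
```

```text
[0.66258954 0.04188066 0.2708806 ]
wrist spindle_b_mid 0.97 2073 [0.656 0.009]
wrist rod [0.6535 0.0024 1.2807] 0.097
(array([0.65364071, 0.00278338, 1.28295702, 0.01677625]), np.float64(0.07264254089221334))
[0.66490326 0.04072362]
shift [-0.03  0.2  23.49] turn [0.1 0.  0.7] rows>= 5.6
```

Request:
send_rows(series=[0,0.2,4,0,0,0.7,0.7,0,0.2,8,0,0,0.7,0.7,0,0.2,12,0,0,0.7,0.7,0,0.2,16,0,0,0.7,0.7,0,0.2,20,0,0,0.7,0.7,0,0.2,22.5,0,0,0.7,0.7,0,0.2,23.5,0,0,0.7,0.7,0,0.2,23.5,0,0,0.7,0.7,0,0.2,23.5,0,0,0.7,0.7])

```text
clock: 21.72
tcp_pos: [0.6657, 0.041, 0.0368]
orientation: [0.002, 0.802, 0.597, 0.001]
wrist_force: [-0.1, 0.2, 0.7]
finger_gap: 0.0601
```

Request:
send_rows(series=[0,0,0.2,0,0,0,0.5,0,0,0.2,0,0,0,0,0,0,0.2,0,0,0,0,0,0,0.2,0,0,0,0,0,0,0.2,0,0,0,0,0,0,0.2,0,0,0,0,0,0,0.2,0,0,0,0], newtons=60)

```text
clock: 22.3
tcp_pos: [0.6661, 0.041, 0.0358]
orientation: [0.002, 0.802, 0.597, 0.002]
wrist_force: [0.3, -0.1, 5.9]
finger_gap: 0.0163
```

Request:
send_rows(series=[0,0,-2,0,0,0,0,0,0,-5,0,0,0,0,0,0,-9,0,0,0,0,0,0,-13,0,0,0,0,0,0,-17,0,0,0,0,0,0,-20,0,0,0,0,0,0,-22,0,0,0,0,0,0,-22,0,0,0,0,0,0,-22,0,0,0,0,0,0,-22,0,0,0,0])

```text
clock: 23.13
tcp_pos: [0.664, 0.0414, 0.2524]
orientation: [0.001, 0.802, 0.597, -0.0]
wrist_force: [-0.4, -0.3, -1.3]
finger_gap: 0.0159
```

```bash
python3 - <<'E'
from h import *
i=camera_info("wrist")
T,q=hand(.018,(-.04,0,-.009,0,0))
im=read_camera("wrist")
for d in silhouettes("wrist","spindle_b_mid"): print(round(d["p"],2),d["box"])
P=T[1].apply(rod_pts(.018)+[-.04,0,-.009])+T[0]; h=project(i,P); print(h.min(0),h.max(0))
cv2.imwrite("pics/w9.png",cv2.resize(im,(800,600),interpolation=cv2.INTER_CUBIC))
E
```

```text
hand [-0.0407  0.0009 -0.0051 -0.0019  0.0125] 0.152 gap 0.0159 t 23.1333 tcp [0.664  0.0414 0.2524] F [-0.4 -0.3 -1.3]
0.67 [256.8, 198.1, 44.2, 194.5]
[251.7534725  197.97497341] [295.77498572 498.01227366]
```

View pics/w9.png

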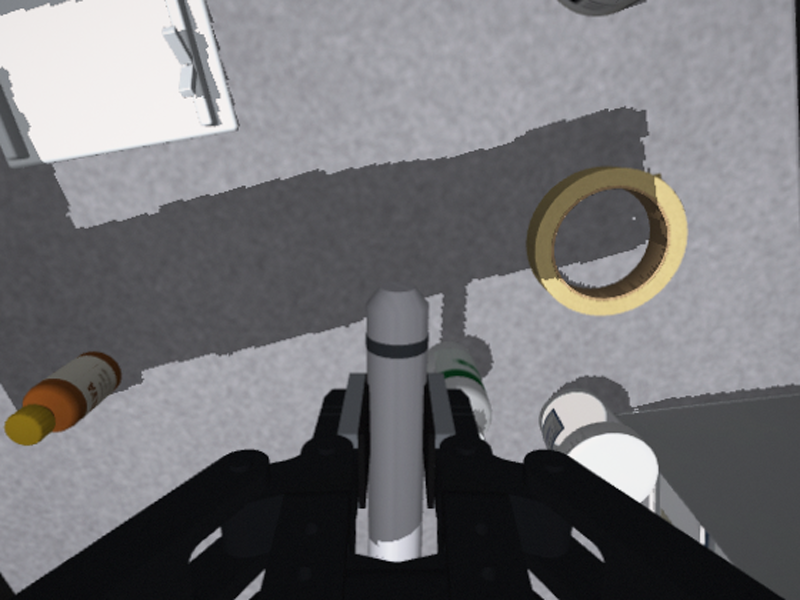

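The rod is held straight at columns 370–425, tail at row 290, as predicted. Next, to the gauge.

```bash
cat >> h.py <<'E'
QB=np.array([-.040,0,-.009,0,0])
def insB(tip,dz=0,q=QB): return rod_goal(RO+RA*(tip-.08)+[0,0,dz],-RA,q,RZ)
E
python3 - <<'E'
from h import *
A=insB(-.035,.05); print(A[0]); go(*A)
E
```

```text
[ 0.68213118 -0.25559996  0.24270577]
shift [-27.92  10.29   0.94] turn [-17.5  26.6  65.3] rows>= 10.1
```

Request:
send_rows(series=[-27.9,10.3,0.9,-17.5,26.6,65.3,0,-27.9,10.3,0.9,-17.5,26.6,65.3,0,-27.9,10.3,0.9,-17.5,26.6,65.3,0,-27.9,10.3,0.9,-17.5,26.6,65.3,0,-27.9,10.3,0.9,-17.5,26.6,65.3,0,-27.9,10.3,0.9,-17.5,26.6,65.3,0,-27.9,10.3,0.9,-17.5,26.6,65.3,0,-27.9,10.3,0.9,-17.5,26.6,65.3,0,-27.9,10.3,0.9,-17.5,26.6,65.3,0,-27.9,10.3,0.9,-17.5,26.6,65.3,0])

```text
clock: 24.17
tcp_pos: [0.682, -0.2575, 0.2434]
orientation: [-0.015, 0.965, 0.058, 0.257]
wrist_force: [-0.6, 0.9, -1.2]
finger_gap: 0.0159
```

Request:
send_rows(series=[0,0,0,0,0,0,0,0,0,0,0,0,0,0,0,0,0,0,0,0,0])

```text
clock: 24.42
tcp_pos: [0.6834, -0.2555, 0.2456]
orientation: [-0.014, 0.964, 0.064, 0.257]
wrist_force: [0.2, 0.1, -0.6]
finger_gap: 0.0159
```

```bash
python3 - <<'E'
from h import *
s=get_state();print(s['clock'],s['tcp_pos'],s['joint_pos'].round(2),s['finger_gap'])
go(*insB(-.035,.05)); go(*insB(-.03))
E
```

```text
24.4167 [ 0.68344955 -0.25545735  0.24558123] [-0.61  0.27 -0.1   0.79  0.34  2.47] 0.0158683472381324
shift [-0.26 -0.    0.18] turn [-0.2  0.2  1.1] rows>= 0.2
shift [-3.24 -0.05  4.53] turn [-0.2  0.2  1.1] rows>= 1.3
```

Request:
send_rows(series=[-1.6,0,2.2,-0.1,0.1,0.5,0,-3.2,-0.05,4.5,-0.2,0.2,1.1,0,-3.2,-0.05,4.5,-0.2,0.2,1.1,0,-3.2,-0.05,4.5,-0.2,0.2,1.1,0,-3.2,-0.05,4.5,-0.2,0.2,1.1,0])

```text
clock: 24.83
tcp_pos: [0.6794, -0.2564, 0.1921]
orientation: [-0.014, 0.964, 0.054, 0.259]
wrist_force: [0.7, -0.3, 0.2]
finger_gap: 0.0161
```

```bash
python3 - <<'E'
from h import *
s=get_state();print(s['clock'],s['tcp_pos'])
read_camera("side"); s=get_state(); print(s['tcp_pos'])
go(*insB(-.03))
i=camera_info("side")
m=[d for d in silhouettes("side","spindle_b_mid")]
for d in m: print(round(d["p"],2),d["box"],int(d["pixels"].sum()))
T=(s['tcp_pos'],rot(s['orientation'])); h=project(i,T[1].apply(rod_pts(.018)+QB[:3])+T[0]); print(h.min(0),h.max(0))
# centre-line of mask vs prediction
M=m[0]["pixels"]; l=project(i,T[1].apply([[.075,0,-.009],[-.115,0,-.009]]+np.zeros((2,3)))+T[0]); d=(l[1]-l[0])/np.linalg.norm(l[1]-l[0]); n=np.array([-d[1],d[0]])
p=np.argwhere(M)[:,::-1]-l[0]; a=p@d;b=p@n
for lo in range(int(a.min()),int(a.max()),12): k=(a>=lo)&(a<lo+12); print(lo,round(b[k].mean(),2),k.sum())
E
```

```text
24.8333 [ 0.67941019 -0.25644427  0.1921277 ]
[ 0.67979399 -0.2568169   0.19308091]
shift [-0.31 -0.09  0.15] turn [ 0.1 -0.2 -0. ] rows>= 0.1
0.71 [291.6, 127.6, 35.8, 33.8] 216
0.32 [261.1, 166.7, 13.7, 38.2] 385
[289.78848095 127.83775542] [325.67585242 158.43363237]
9 0.68 48
21 0.49 51
33 0.61 71
45 0.93 46
```

Request:
send_rows(series=[-2,-0.05,0.05,0,0,0,0,-4,-0.05,0.05,0,0,0,0,-5.5,-0.05,0.05,0,0,0,0,-5.5,-0.05,0.05,0,0,0,0,-5.5,-0.05,0.05,0,0,0,0])

```text
clock: 25.35
tcp_pos: [0.6313, -0.2614, 0.1641]
orientation: [-0.014, 0.964, 0.053, 0.26]
wrist_force: [0.7, -0.1, -1.4]
finger_gap: 0.016
```

Request:
send_rows(series=[-1,0,0,0,0,0,0,-2,0,0,0,0,0,0,-2.7,0,0,0,0,0,0,-2.7,0,0,0,0,0,0])

```text
clock: 25.68
tcp_pos: [0.6057, -0.2628, 0.1476]
orientation: [-0.016, 0.965, 0.052, 0.258]
wrist_force: [-0.8, -0.7, -1.3]
finger_gap: 0.0161
```

```bash
python3 - <<'E'
from h import *
s=get_state();print(s['clock'],s['tcp_pos'],s['wrist_force'],s['ft_torque'],s['finger_gap'])
go(*insB(.052))
E
```

```text
25.6833 [ 0.60573905 -0.26281007  0.14756477] [-0.78411205 -0.65160996 -1.26877577] [-0.05609123  0.56789479  0.00319529] 0.016128403864443985
shift [ 0.2   0.14 -0.07] turn [-0.1  0.1 -0.2] rows>= 0.1
```

Request:
send_rows(series=[-0.8,0.05,0,0,0,0,0,-1.6,0.05,0,0,0,0,0,-2.2,0.05,0,0,0,0,0,-2.2,0.05,0,0,0,0,0])

```text
clock: 26.02
tcp_pos: [0.5921, -0.2668, 0.1419]
orientation: [-0.014, 0.963, 0.054, 0.264]
wrist_force: [7.2, 2.9, 6.9]
finger_gap: 0.0162
```

Request:
send_rows(series=[-0.4,0,0,0,0,0,0,-0.8,0,0,0,0,0,0,-1.2,0,0,0,0,0,0,-1.5,0,0,0,0,0,0,-1.5,0,0,0,0,0,0])

```text
clock: 26.43
tcp_pos: [0.5751, -0.2673, 0.1304]
orientation: [-0.015, 0.964, 0.053, 0.259]
wrist_force: [-0.2, -0.4, 2.7]
finger_gap: 0.0159
```

```bash
python3 - <<'E'
from h import *
s=get_state();print(s['clock'],s['tcp_pos'],s['wrist_force'],s['ft_torque'],s['finger_gap'])
go(*insB(.087))
E
```

```text
26.4333 [ 0.57507571 -0.26733447  0.13044322] [-0.20849146 -0.37152417  2.69870417] [-0.17688637  0.44018283  0.04849659] 0.01588776540431235
shift [ 0.24  0.03 -0.01] turn [ 0.  -0.  -0.2] rows>= 0.1
```

Request:
send_rows(series=[-0.2,0,0,0,0,0,0,-0.4,0,0,0,0,0,0,-0.5,0,0,0,0,0,0])

```text
clock: 26.68
tcp_pos: [0.5714, -0.2679, 0.128]
orientation: [-0.015, 0.964, 0.053, 0.259]
wrist_force: [1.6, -0.0, 4.2]
finger_gap: 0.016
```

```bash
python3 - <<'E'
from h import *
s=get_state();print(s['clock'],s['tcp_pos'],s['wrist_force'],s['ft_torque'],s['finger_gap'])
go(*insB(.087))
i=camera_info("wrist");read_camera("wrist")
for d in silhouettes("wrist","spindle_b_mid"): print(round(d["p"],2),d["box"])
T=(s['tcp_pos'],rot(s['orientation']));h=project(i,T[1].apply(rod_pts(.018)+QB[:3])+T[0]); print(h.min(0),h.max(0))
E
```

```text
26.6833 [ 0.57139942 -0.26793774  0.12801156] [ 1.61037733 -0.04848885  4.23576659] [ 0.04315625 -0.04698622 -0.0096739 ] 0.015978501187157785
shift [ 0.68  0.01 -0.03] turn [ 0.  -0.1 -0.2] rows>= 0.2
0.93 [254.6, 197.6, 45.7, 195.2]
0.47 [223.9, 266.2, 106.8, 122.7]
[253.91782138 201.31296546] [298.01716834 500.95680822]
```

Request:
send_rows(series=[-0.2,0,0,0,0,0,0,-0.4,0,0,0,0,0,0,-0.4,0,0,0,0,0,0,-0.4,0,0,0,0,0,0])

```text
clock: 27.12
tcp_pos: [0.5702, -0.2687, 0.128]
orientation: [-0.014, 0.964, 0.054, 0.261]
wrist_force: [5.2, 0.7, 7.0]
finger_gap: 0.0162
```

```bash
python3 - <<'E'
from h import *
s=get_state();print(s['clock'],s['tcp_pos'],s['wrist_force'],s['ft_torque'],s['finger_gap'])
go(*insB(.087))
i=camera_info("wrist");read_camera("wrist")
for d in silhouettes("wrist","spindle_b_mid"): print(round(d["p"],2),d["box"])
im=read_camera("side");i=camera_info("side")
T=(s['tcp_pos'],rot(s['orientation']))
for d in silhouettes("side","spindle_b_mid"):
  print(round(d["p"],2),d["box"])
h=project(i,T[1].apply(rod_pts(.018)+QB[:3])+T[0]);print(h.min(0),h.max(0))
c=h.mean(0);x0,y0=int(c[0])-60,int(c[1])-35
crop=cv2.resize(im[y0:y0+90,x0:x0+120],(800,600),interpolation=cv2.INTER_CUBIC); k=800/120
f=lambda p:np.round((np.asarray(p)+.5-[x0,y0])*k).astype(int)
cv2.polylines(crop,[f(cv2.convexHull(h.astype(np.float32)).reshape(-1,2))],True,(0,0,255),1)
u=np.cross(-RZ,RA);a=np.linspace(0,2*np.pi,40)
for j,b in enumerate([37,29.5,22,14.5]):
    cv2.polylines(crop,[f(project(i,RO+RA*.028*j+(b/2000+.006)*(np.outer(np.cos(a),u)+np.outer(np.sin(a),RZ))))],True,(0,200,0),1)
cv2.imwrite("pics/s10.png",crop)
E
```

```text
27.1167 [ 0.57015736 -0.26870228  0.12799874] [5.17156771 0.74928782 6.98028341] [ 0.16117305 -0.86035672 -0.02772307] 0.016154029980864244
shift [ 0.8  -0.05  0.04] turn [ 0.1 -0.3 -0. ] rows>= 0.2
0.78 [252.4, 197.1, 48.9, 192.7]
0.45 [261.3, 171.3, 12.7, 32.4]
[316.89799636 150.75218328] [352.98627297 181.62391808]
```

View pics/s10.png

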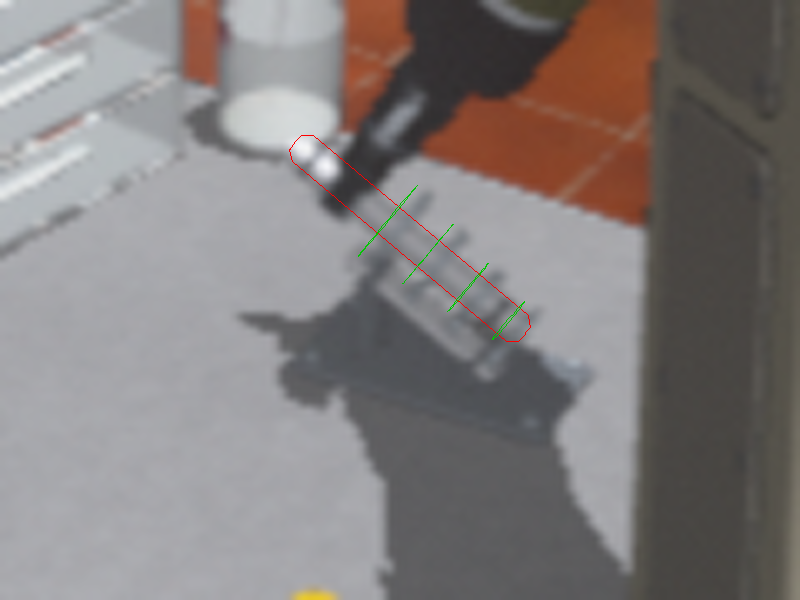

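The side view shows the rod through all the rings, with its tip at the fourth ring (515,330). It stopped there with about 8 N while I commanded 4 mm more, so it goes in the narrow lane. Drawing it out now.

Request:
send_rows(series=[2,0,0,0,0,0,0,5,0,0,0,0,0,0,8,0,0,0,0,0,0,11,0,0,0,0,0,0,13.6,0,0,0,0,0,0,13.6,0,0,0,0,0,0,13.6,0,0,0,0,0,0])

```text
clock: 27.9
tcp_pos: [0.6851, -0.2545, 0.1929]
orientation: [-0.015, 0.965, 0.053, 0.258]
wrist_force: [-0.3, 1.1, -1.5]
finger_gap: 0.0156
```

```bash
python3 - <<'E'
from h import *
s=get_state();print(s['clock'],s['tcp_pos'],s['wrist_force'],s['finger_gap'],s['joint_pos'].round(2))
T=(s['tcp_pos'],rot(s['orientation'])); u=go(T[0]+[0,0,.08],T[1])
go([.50,.06,.30],down(-.119+np.pi),start=u)
go([.60,-.06,.30],down(np.deg2rad(75)),start=u)
E
```

```text
27.9 [ 0.68505082 -0.25451954  0.19288393] [-0.30109348  1.10295825 -1.47167685] 0.015611906137707268 [-0.6   0.3  -0.2   0.66  0.33  2.5 ]
shift [ 3.99 -0.02 -6.93] turn [0. 0. 0.] rows>= 1.9
shift [-11.6  -33.32  -9.72] turn [  43.2   -5.2 -161.6] rows>= 23.4
shift [ -4.13 -20.28  -5.45] turn [ 17.8 -26.3 -67. ] rows>= 10.4
```

Request:
send_rows(series=[2,0,-3.5,0,0,0,0,4,0,-6.9,0,0,0,0,4,0,-6.9,0,0,0,0])

```text
clock: 28.15
tcp_pos: [0.6866, -0.2569, 0.2812]
orientation: [-0.012, 0.963, 0.053, 0.262]
wrist_force: [1.1, -1.2, 2.2]
finger_gap: 0.0158
```

Request:
send_rows(series=[-4.1,-20.3,-5.5,17.8,-26.3,-67,0,-4.1,-20.3,-5.5,17.8,-26.3,-67,0,-4.1,-20.3,-5.5,17.8,-26.3,-67,0,-4.1,-20.3,-5.5,17.8,-26.3,-67,0,-4.1,-20.3,-5.5,17.8,-26.3,-67,0,-4.1,-20.3,-5.5,17.8,-26.3,-67,0,-4.1,-20.3,-5.5,17.8,-26.3,-67,0,-4.1,-20.3,-5.5,17.8,-26.3,-67,0,-4.1,-20.3,-5.5,17.8,-26.3,-67,0,-4.1,-20.3,-5.5,17.8,-26.3,-67,0])

```text
clock: 28.98
tcp_pos: [0.5985, -0.061, 0.2994]
orientation: [-0.001, 0.804, 0.594, 0.007]
wrist_force: [0.3, -0.4, -1.2]
finger_gap: 0.0163
```

```bash
python3 - <<'E'
from h import *
s=get_state();print(s['clock'],s['tcp_pos'],s['finger_gap'],s['joint_pos'].round(2))
go([.52,.10,.27],down(-.119+np.pi))
E
```

```text
28.9833 [ 0.5985261  -0.06098363  0.2994146 ] 0.016283784939805812 [-0.24  0.35  0.27  1.48  0.01  1.63]
shift [ 13.04 -12.26   3.04] turn [   1.    -0.2 -100.3] rows>= 14.0
```

Request:
send_rows(series=[13,-12.3,3,1,-0.2,-100.3,0,13,-12.3,3,1,-0.2,-100.3,0,13,-12.3,3,1,-0.2,-100.3,0,13,-12.3,3,1,-0.2,-100.3,0,13,-12.3,3,1,-0.2,-100.3,0,13,-12.3,3,1,-0.2,-100.3,0,13,-12.3,3,1,-0.2,-100.3,0,13,-12.3,3,1,-0.2,-100.3,0,13,-12.3,3,1,-0.2,-100.3,0,13,-12.3,3,1,-0.2,-100.3,0])

```text
clock: 29.82
tcp_pos: [0.5202, 0.1, 0.2699]
orientation: [0.0, 0.304, 0.953, 0.003]
wrist_force: [-0.2, 0.2, -1.4]
finger_gap: 0.0155
```

Request:
send_rows(series=[0,0,0,0,0,-28.7,0,0,0,0,0,0,-28.7,0,0,0,0,0,0,-28.7,0,0,0,0,0,0,-28.7,0,0,0,0,0,0,-28.7,0,0,0,0,0,0,-28.7,0])

```text
clock: 30.32
tcp_pos: [0.5208, 0.1001, 0.2704]
orientation: [0.001, 0.064, 0.998, 0.003]
wrist_force: [0.1, 1.1, -1.3]
finger_gap: 0.0163
```

```bash
python3 - <<'E'
from h import *
i=camera_info("wrist");T,q=hand(.018,(-.04,0,-.009,0,0))
s=get_state()
for d in silhouettes("wrist","spindle_b_mid"): print(round(d["p"],2),d["box"])
for x in (-.041,-.039,-.037): h=project(i,T[1].apply(rod_pts(.018)+[x,0,-.009])+T[0]);print(x,h.min(0),h.max(0))
a=go(*lane(-.06,.13,QB)); go(*lane(-.06,.073,QB),start=a)
for l in ("rack",):
    v=look("wrist",l,RK,show=True)
    if v: print([x.round(4) for x in fit([v],lambda p:rack_model(),[*RK,RYW],[.005,.005,.03])])
E
```

```text
hand [-0.0432 -0.0002  0.0004  0.0264  0.0094] 0.152 gap 0.0163 t 30.3167 tcp [0.5208 0.1001 0.2704] F [ 0.1  1.1 -1.3]
0.63 [252.2, 197.1, 47.8, 197.2]
-0.041 [255.31160318 197.03372264] [299.35563927 497.59115216]
-0.039 [255.21449169 192.4077825 ] [299.45315527 494.73291396]
-0.037 [255.11627588 187.74122993] [299.55177882 491.85780475]
shift [ 6.14  9.88 15.05] turn [ 0.4  0.2 -0.4] rows>= 4.6
shift [0.  0.  5.7] turn [0. 0. 0.] rows>= 1.4
wrist rack 0.88 24087 [0.511 0.259]
[array([ 0.5207,  0.2637, -0.1221]), np.float64(0.1852)]
```

Request:
send_rows(series=[6.15,9.9,15,0.4,0.2,-0.4,0,6.15,9.9,15,0.4,0.2,-0.4,0,6.15,9.9,15,0.4,0.2,-0.4,0,6.15,9.9,15,0.4,0.2,-0.4,0,6.15,9.9,15,0.4,0.2,-0.4,0,6.15,9.9,15,0.4,0.2,-0.4,0,6.15,9.9,15,0.4,0.2,-0.4,0,6.15,9.9,15,0.4,0.2,-0.4,0])

```text
clock: 31.18
tcp_pos: [0.4751, 0.2072, 0.1231]
orientation: [0.002, 0.058, 0.998, -0.0]
wrist_force: [-0.2, -0.1, -1.1]
finger_gap: 0.0159
```

```bash
python3 - <<'E'
from h import *
s=get_state();print(s['clock'],s['tcp_pos'],s['finger_gap'],s['joint_pos'].round(2))
go(*lane(-.06,.0735,QB))
E
```

```text
31.1833 [0.47514616 0.20723049 0.12306807] 0.015878668425872638 [ 0.26  0.26 -0.3   1.01 -0.    0.37]
shift [ 0.16 -0.04  5.86] turn [-0.   0.2  0.1] rows>= 1.4
```

Request:
send_rows(series=[0.15,0,2,0,0.2,0.1,0,0.15,0,4,0,0.2,0.1,0,0.15,0,5,0,0.2,0.1,0,0.15,0,5.7,0,0.2,0.1,0,0.15,0,5.7,0,0.2,0.1,0,0.15,0,5.7,0,0.2,0.1,0])

```text
clock: 31.68
tcp_pos: [0.4736, 0.2072, 0.0659]
orientation: [-0.0, 0.059, 0.998, -0.0]
wrist_force: [0.4, 0.2, -1.2]
finger_gap: 0.0158
```

```bash
python3 - <<'E'
from h import *
s=get_state();print(s['clock'],s['tcp_pos'],s['wrist_force'],s['finger_gap'])
go(*lane(-.06,.0717,QB))
E
```

```text
31.6833 [0.4735622  0.20722031 0.06585937] [ 0.42397573  0.19592914 -1.1681758 ] 0.01576733829791626
shift [-0.02 -0.02  0.32] turn [-0. -0.  0.] rows>= 0.1
```

Request:
send_rows(series=[0,0,0.3,0,0,0,0,0,0,0.3,0,0,0,0,0,0,0.3,0,0,0,0.4,0,0,0.3,0,0,0,0.4,0,0,0.3,0,0,0,0.4,0,0,0.3,0,0,0,0.4])

```text
clock: 32.18
tcp_pos: [0.4727, 0.2075, 0.0622]
orientation: [-0.001, 0.059, 0.998, -0.0]
wrist_force: [-0.0, 0.2, 0.2]
finger_gap: 0.0339
```

Request:
send_rows(series=[0,0,-2,0,0,0,0.4,0,0,-5,0,0,0,0.4,0,0,-9,0,0,0,0.4,0,0,-13,0,0,0,0.7,0,0,-17,0,0,0,1,0,0,-20,0,0,0,1,0,0,-20,0,0,0,1,0,0,-20,0,0,0,1])

```text
clock: 32.85
tcp_pos: [0.4743, 0.2079, 0.2643]
orientation: [0.001, 0.059, 0.998, 0.001]
wrist_force: [1.2, -0.0, -0.7]
finger_gap: 0.0852
```

```bash
python3 - <<'E'
from h import *
s=get_state();i=camera_info("wrist");read_camera("wrist");print(s['clock'],s['tcp_pos'],s['finger_gap'])
M=R.from_euler('z',RYW)
for l,y,d,z in (("spindle_b_mid",-.06,.018,.0717),("spindle_a_mid",0,.0255,.077)):
    for q in silhouettes("wrist",l)[:2]: 
        b=q["box"];print(l,round(q["p"],2),b,"ends",b[1],b[1]+b[3],"cx",b[0]+b[2]/2)
    h=project(i,M.apply(rod_pts(d)+[0,y,0])+[*RK,z]); print(" model",h.min(0).round(1),h.max(0).round(1),"cx",(h.min(0)+h.max(0))[0]/2)
read_camera("side");i=camera_info("side")
for l,y,d,z in (("spindle_b_mid",-.06,.018,.0717),("spindle_a_mid",0,.0255,.077)):
    for q in silhouettes("side",l)[:2]: print("side",l,round(q["p"],2),q["box"])
    h=project(i,M.apply(rod_pts(d)+[0,y,0])+[*RK,z]); print(" model",h.min(0).round(1),np.ptp(h,axis=0).round(1))
E
```

```text
32.85 [0.4742547  0.20789715 0.26426742] 0.0852392652653935
spindle_b_mid 0.83 [265.4, 139.7, 20.1, 150.2] ends 139.7 289.9 cx 275.45
spindle_b_mid 0.31 [239.2, 132.4, 193.1, 150.2] ends 132.4 282.6 cx 335.75
 model [266.5 138.7] [285.2 289.1] cx 275.8466915848143
spindle_a_mid 0.97 [321.6, 141.5, 31.9, 156.3] ends 141.5 297.8 cx 337.55
 model [319.4 138.8] [353.1 293.7] cx 336.24980495248144
side spindle_b_mid 0.86 [237.0, 237.3, 38.9, 34.9]
side spindle_b_mid 0.53 [262.9, 179.9, 10.0, 22.2]
 model [235.5 240.1] [41.5 30.4]
side spindle_a_mid 0.65 [217.4, 251.7, 45.4, 30.1]
 model [218.6 248.3] [43.8 34.7]
```

```bash
python3 - <<'E'
from h import *
read_camera("top");read_camera("side")
for l in ["spray_bottle","iodine_bottle","tape_roll","test_kit","specimen_cup"]:
    for c in ("top","side"):
        for d in silhouettes(c,l)[:1]: print(c,l,round(d["p"],2),d["box"])
s=get_state();print(s['clock'],s['wrist_force'],hand_in())
E
```

```text
top spray_bottle 0.59 [289.5, 159.3, 11.1, 18.4]
side spray_bottle 0.63 [277.2, 303.2, 42.4, 48.5]
side iodine_bottle 0.55 [316.6, 222.8, 11.0, 22.2]
top tape_roll 0.8 [256.7, 115.6, 31.6, 33.9]
side tape_roll 0.86 [210.3, 182.6, 28.0, 24.6]
side test_kit 0.6 [276.6, 306.1, 40.8, 46.1]
top specimen_cup 0.61 [309.0, 129.0, 22.6, 28.1]
the job is handed in; nothing more can be done
33.75 [-0.41572992  0.69274771 -0.49886206] None
```

I gauged both spindles one at a time, laid each in the lane for its size, and handed the job in at 33.8 s. No verdict was reported.

- **First spindle (by the iodine bottle, 25.5 mm):** the third ring stopped it at about 10 N, and it lies in the middle lane. My first grip on it was too shallow, so I set it back on the board and regripped deeper. After laying it I also shifted it about 4 mm to centre it.
- **Second spindle (by the spray bottle, 18 mm):** the fourth ring stopped it at about 8 N, and it lies in the narrow lane. My position estimate put the tip about 8 mm past where it should stop. The side view showed it through the rings and ending at the fourth, and it moved only about 1 mm when I commanded 4 mm more.

**Last checks**
- **Second spindle:** the wrist camera put it within about 1 mm of the lane centre.
- **First spindle:** it may sit 2–3.5 mm off centre along the lane. The two looks gave about 2 mm and about 3.5 mm, and I left it there.
- **Side camera:** it showed both spindles in their lanes, but too coarsely to settle that difference.
- **Other objects:** the spray bottle, tape roll and specimen cup were where they started in the top view. The iodine bottle was found only in the side view, upright in about its starting place. The test kit was not found in the top view; the side view placed it about where it started. A side-view detection labelled spray bottle was really the test kit.
- **Arm:** it ended clear above the rack with the gripper open, touching nothing.

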